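# Unpack the brush case into matching stands

## Task

Swing the clear hood of the brush case right over so that it stays open by itself, then lift out every brush in it and drop each one upright into the ceramic stand that matches its shape and thickness, down to the bottom so that its dark ring meets the rim. With all the brushes in their stands, shut the hood again, and leave the other toiletries where they are.

Things in the scene. Friction and masses are not known exactly. Their poses are not given: they have to be found in the camera images.
- case: Bamboo block 110 x 240 x 70 mm (x, y, z), fixed. Origin: centre of its underside; x axis points away from the robot (its front is the -x face), z up. In its top are four square wells in a row along y, 60 mm deep, at x = 0, y = -90 and +30 mm (19 mm square, for the slim brushes), y = -30 and +90 mm (31 mm square, for the stout ones). Brushes stand upright in them, their tops at 130 mm over the table. A well may be empty.
- hood (a joint): Hinge of the clear acrylic hood (a 4 mm thick cover 110 x 240 x 72 mm, open below, 0.25 kg, top at 142 mm) over the case. 0 = shut, grows as the front is swung up and away from the robot, stop at 1.9 rad. The hood balances at about 0.9 rad: short of that it falls shut, past that it falls open and stays at 1.9, reaching 100 mm beyond the hinge. The hinge is damped and almost frictionless.
- hood_hinge (a point): Middle of the hood's hinge line, at the top of the case's far edge (70 mm over the table); the hinge line runs along the case's y axis.
- hood_handle (a point): Middle of the hood's handle, a round steel bar of 12 mm diameter and 110 mm length along the case's y axis, 35 mm in front of the hood's front face (end posts join it to the face). Shut, it is 145 mm in front of the hinge line and 50 mm above it; it swings on that arc, 153 mm in radius. It can be pinched from above along the case's x axis and turns between the fingers.
- brush_round_slim: Brush, a straight upright rod 120 mm long, round, 14 mm diameter: bamboo handle, steel ferrule from 82 to 102 mm above the foot, grey tuft on top (as wide as the handle, and rigid). A thin dark ring 55 mm above the foot comes level with the stand's rim when the brush is fully down. Origin: centre of the foot; z up along the brush. Starts in one of the case's wells of its size; may be absent.
- brush_round_stout: Brush, a straight upright rod 120 mm long, round, 26 mm diameter: bamboo handle, steel ferrule from 82 to 102 mm above the foot, grey tuft on top (as wide as the handle, and rigid). A thin dark ring 55 mm above the foot comes level with the stand's rim when the brush is fully down. Origin: centre of the foot; z up along the brush. Starts in one of the case's wells of its size; may be absent.
- brush_square_slim: Brush, a straight upright rod 120 mm long, square, 14 mm wide: bamboo handle, steel ferrule from 82 to 102 mm above the foot, grey tuft on top (as wide as the handle, and rigid). A thin dark ring 55 mm above the foot comes level with the stand's rim when the brush is fully down. Origin: centre of the foot; z up along the brush; x and y square to its flat sides. Starts in one of the case's wells of its size; may be absent.
- brush_square_stout: Brush, a straight upright rod 120 mm long, square, 26 mm wide: bamboo handle, steel ferrule from 82 to 102 mm above the foot, grey tuft on top (as wide as the handle, and rigid). A thin dark ring 55 mm above the foot comes level with the stand's rim when the brush is fully down. Origin: centre of the foot; z up along the brush; x and y square to its flat sides. Starts in one of the case's wells of its size; may be absent.
- stand_round_slim: Loose white ceramic stand, round, 52 mm diameter, 65 mm high, with one round well of 20 mm diameter, 55 mm deep (floor 10 mm over the table). Origin: centre of its underside; z up. It belongs to the round, slim brush.
- stand_round_stout: Loose white ceramic stand, round, 64 mm diameter, 65 mm high, with one round well of 32 mm diameter, 55 mm deep (floor 10 mm over the table). Origin: centre of its underside; z up. It belongs to the round, stout brush.
- stand_square_slim: Loose white ceramic stand, square, 52 mm wide, 65 mm high, with one square well 20 mm wide, its sides parallel to the stand, 55 mm deep (floor 10 mm over the table). Origin: centre of its underside; z up. It belongs to the square, slim brush.
- stand_square_stout: Loose white ceramic stand, square, 64 mm wide, 65 mm high, with one square well 32 mm wide, its sides parallel to the stand, 55 mm deep (floor 10 mm over the table). Origin: centre of its underside; z up. It belongs to the square, stout brush.
- cream_tin: Flat aluminium tin, 50 mm diameter, 22 mm high, among the stands. Not part of the job. Origin: centre of its underside.
- soap_dish: Blue dish 90 x 130 mm with a soap, 36 mm high. Not part of the job. Origin: centre of its underside.
- comb: Pink comb lying flat, 160 mm long along its x, 6 mm thick. Not part of the job. Origin: centre of its underside.
- jar: Round glass jar, 68 mm diameter, 75 mm high. Not part of the job. Origin: centre of its underside.
- pump: Stainless pump dispenser, 68 mm diameter, 180 mm high, spout to its -x. Not part of the job. Origin: centre of its underside.
Mind the look-alikes: they are no part of the job. Leave any orange look-alike of the stand_round_slim alone.

How it is judged:
On the way, in this order (a step that is already met when the one before it is completed fails the run):
1. the hood stands open by itself, let go (value of joint hood above 1.6 rad and contact force between the fingers and hood below 0.3 N), for 0.3 s.
2. every brush stands at the bottom of its own stand, let go, with the hood still open (z of brush_round_slim in the frame of stand_round_slim between 0.005 and 0.0155 m and horizontal distance between brush_round_slim and stand_round_slim below 0.01 m and angle between each of brush_round_slim, brush_round_stout, brush_square_slim, brush_square_stout's own z axis and vertical below 0.25 rad and contact force between the fingers and brush_round_slim below 0.2 N and z of brush_round_stout in the frame of stand_round_stout between 0.005 and 0.0155 m and horizontal distance between brush_round_stout and stand_round_stout below 0.01 m and contact force between the fingers and brush_round_stout below 0.2 N and z of brush_square_slim in the frame of stand_square_slim between 0.005 and 0.0155 m and horizontal distance between brush_square_slim and stand_square_slim below 0.01 m and contact force between the fingers and brush_square_slim below 0.2 N and z of brush_square_stout in the frame of stand_square_stout between 0.005 and 0.0155 m and horizontal distance between brush_square_stout and stand_square_stout below 0.01 m and contact force between the fingers and brush_square_stout below 0.2 N and value of joint hood above 1.4 rad), for 0.2 s.
At the end, for the whole second after the job is handed in: Every brush present stands released and at rest in the stand of its own shape and thickness, its foot within about 5 mm of the well's floor, within 10 mm of its centre and within 0.25 rad of upright; the hood is shut (below 0.06 rad) (z of brush_round_slim in the frame of stand_round_slim between 0.005 and 0.0155 m and horizontal distance between brush_round_slim and stand_round_slim below 0.01 m and angle between each of brush_round_slim, brush_round_stout, brush_square_slim, brush_square_stout's own z axis and vertical below 0.25 rad and contact force between the fingers and brush_round_slim below 0.2 N and z of brush_round_stout in the frame of stand_round_stout between 0.005 and 0.0155 m and horizontal distance between brush_round_stout and stand_round_stout below 0.01 m and contact force between the fingers and brush_round_stout below 0.2 N and z of brush_square_slim in the frame of stand_square_slim between 0.005 and 0.0155 m and horizontal distance between brush_square_slim and stand_square_slim below 0.01 m and contact force between the fingers and brush_square_slim below 0.2 N and z of brush_square_stout in the frame of stand_square_stout between 0.005 and 0.0155 m and horizontal distance between brush_square_stout and stand_square_stout below 0.01 m and contact force between the fingers and brush_square_stout below 0.2 N and linear speed of each of brush_round_slim, brush_round_stout, brush_square_slim, brush_square_stout below 0.02 m/s and value of joint hood below 0.06 rad); the robot touches nothing.
It fails at once if another toiletry is shoved more than 50 mm or tipped over (distance of any of cream_tin, soap_dish, comb, jar, pump from where it was at the start of the episode above 0.05 m or angle between any of cream_tin, soap_dish, comb, jar, pump's own z axis and vertical above 0.5 rad).
Of brush_round_slim, brush_round_stout, brush_square_slim, brush_square_stout only 3 to 4 are there at a start; the rules pass over those that are not, and their reading is None.
At some moment in a run one of stand_round_slim, stand_round_stout, stand_square_slim, stand_square_stout may be knocked a few centimetres aside while the robot is not near it.
It also fails if it takes over 210 s, if anything falls off the work surface, if the arm or the gripper's body presses on something with over 40 N, if the wrist force passes 120 N, or if a joint passes its speed limit or range.

## Robot

A 6-joint arm with a two-finger parallel gripper is mounted at the origin on the work surface. World frame = base frame: x ahead of the robot, y to its left, z up, the work surface at z = 0. Lengths are in m, angles in rad, forces in N, time in s.
With the tool pointing down it reaches from about 0.35 to 0.875 m from the base axis. Payload 4.2 kg.
Tool frame: the origin (TCP) lies midway between the tips of the shut fingers; the grasp point (between the pads) lies bot.hold_point_z behind it (bot.hold_point_z is the distance from the TCP to the grasp point, in m); z points along the fingers, y is the direction in which the jaws open and shut (so a half turn about z gives the same grasp; the last joint's range is limited). The gripper opens to 87 mm and grips with 3 to 60 N. Pads are 19 mm wide; open, the fingers measure 117 mm over their backs; the gripper's body (75 mm by 190 mm) begins 51 mm behind the grasp point.
Start: joints at [0.259, 0.385, 0.008, 0, -1.194, -0.259], TCP at [0.625, 0, 0.223] pointing down, gripper open.
Joint ranges: [-3.14, 3.14], [-1.21, 2.06], [-1.07, 1.41], [-3.16, 2.05], [-2.99, -0.16], [-3.1, 3.1]. Speed limits (rad/s): [2.79, 2.79, 3.14, 3.14, 3.14, 3.14].

## Interface

Orientations are given as a rotation vector (axis times angle).
In Python, from plant import bot, viewer, spotter gives the robot as it stands. The module is installed in compiled form; this text tells all that it offers.
- The arm moves only by the tool step_arm, never from a script. Its argument "steps" is a list of rows, each an object of numbers: "rx", "ry", "rz": the turn, a rotation vector about the world's x, y, z as a fraction of full scale; "x", "y", "z": the shift along the world's x, y, z as a fraction of full scale; "gripper": the opening, from 0 (shut) to 1 (fully open). A call has 1 to 20 rows; each row is the pose to reach, as a shift and turn from the pose commanded when the call began; what a row does not reach only later rows make up. Full scale, the value 1, is 30 cm for a shift and 90 degrees for a turn. A row lasts 1/10 s, in which the tool goes at most 50 mm and 8.59 degrees, less where a joint would pass 70% of its speed; a pose out of reach is approached as far as the arm can. A call with a number of a shift or a turn outside -1 to 1 is refused whole. A call with a gripper value outside its range is refused whole. The fingers move at their own pace and stop on an object; "grip_force" is the grip in N (left out, the last holds). Time passes only in rows, so rows that repeat a pose let the fingers close. It gives the time, the measured TCP pose, the force and the opening at its end, in the units of the state.
- bot.get_obs(): the state, without advancing time (a new reading comes with each control period).
- viewer.get_image(name): name is "scene" or "side" or "wrist"; returns (picture, depth): 420x560x3 uint8, blue, green, red; 420x560 float32, m along the optical axis (not along the pixel's ray), 0 where there is no reading.
- viewer.get_calibration(name): a dict with "fov_y" (degrees; the focal length in pixels is half the picture's height over the tangent of half this angle, whatever the lens; pixels are square), "cx", "cy" (the principal point, pixels), "dist" ([k1, k2, p1, p2, k3] as OpenCV has them; the pictures are not rectified), "camera_from_world" (4x4, takes a point from world to camera coordinates); the wrist camera has in their place "hand_eye" (4x4, takes a point from camera to tool coordinates, whose origin is the TCP and whose axes are the flange's). Camera axes: x right, y down, z forward; pixel columns grow to the right and rows downward; lengths in m; the calibration is good to about 2 mm. A picture is of the moment at which its call begins: read the wrist's pose just before it. get_calibration takes no time and is no camera call.
- bot.job_done(): hands the job in, once; it reports no verdict.
Trained networks look in the newest picture that a camera, given by its name, has taken for a name from the list of things; names that differ only in an ending like _2 or _b are one class to them, and where a whole thing is asked for, a point or a joint stands for the part that bears it (a point fixed in the world has none). Each returns a list of dicts, best first, with "score" (0 to 1); they miss things now and then, are a little off and sometimes report something else, mostly with a low value. They report only what shows in the picture. A call takes as long as a camera call. They do not tell look-alikes from the thing itself.
- spotter.find_in(camera, label): "position" ([column, row] as shares, 0 to 1, of the picture: columns of its width, rows of its height, amid what is visible of it).
- spotter.mark_of(camera, label): "position" ([column, row] as shares, 0 to 1, of the picture: columns of its width, rows of its height: a listed point, or the origin of a listed thing).
The state is a dict: "time": time; "joint_positions": joint angles; "dq": joint speeds; "joint_torque": joint torques, N m; "tcp_pos": TCP position; "tcp_rot": TCP orientation; "force": force on the tool from outside, world axes, zero at the start; "ft_torque": the same for the moment, N m; "grip_width": opening from 0.0 (shut) to 1.0 (fully open).
Only numpy, scipy, OpenCV 4.12 (cv2) and the standard library are available. Lean on these libraries where they do the work, as an engineer would, in place of code of your own. Each camera call takes 0.05 s, during which the arm holds its last target.

## Working session

There is one attempt and no reset: what is moved stays moved. The work goes in short steps, Python scripts to look and compute and a tool call to move; the robot and the scene stay as the last step left them, time stands still between calls to the robot, and variables do not carry over. Pictures are saved under pics/ and viewed, and the job is handed in when it is done.

Besides the shell and the picture viewer there is one more tool, called after "Call:" as name(argument=value, ...) on one line, values as JSON. step_arm: Moves the arm, as the interface text tells. Shift numbers are shares of 30 cm and turn numbers shares of 90 degrees, none past 1 either way. Its arguments: {"type":"object","properties":{"steps":{"type":"array","items":{"type":"object","properties":{"rx":{"type":"number"},"ry":{"type":"number"},"rz":{"type":"number"},"x":{"type":"number"},"y":{"type":"number"},"z":{"type":"number"},"gripper":{"type":"number"}}}},"grip_force":{"type":"number"}},"required":["steps"]}

```bash
ls; mkdir -p pics; cat > h.py <<'E'
import numpy as np, cv2
from plant import bot, viewer, spotter
from scipy.spatial.transform import Rotation as R
def cal(n):
    c=viewer.get_calibration(n); f=210/np.tan(np.radians(c['fov_y'])/2)
    K=np.array([[f,0,c['cx']],[0,f,c['cy']],[0,0,1]]); return c,K,np.array(c['dist'],float)
def cfw(n,obs=None):
    c,K,d=cal(n)
    if n!='wrist': return np.array(c['camera_from_world'])
    o=obs or bot.get_obs()
    T=np.eye(4);T[:3,:3]=R.from_rotvec(o['tcp_rot']).as_matrix();T[:3,3]=o['tcp_pos']
    return np.linalg.inv(T@np.array(c['hand_eye']))
def ray(n,uv,M):
    c,K,d=cal(n)
    p=cv2.undistortPoints(np.array(uv,float).reshape(-1,1,2),K,d).reshape(-1,2)
    return np.c_[p,np.ones(len(p))]
def at_depth(n,uv,z,M):
    r=ray(n,uv,M)*np.array(z).reshape(-1,1); Mi=np.linalg.inv(M)
    return r@Mi[:3,:3].T+Mi[:3,3]
def at_height(n,uv,h,M):
    Mi=np.linalg.inv(M); r=ray(n,uv,M)@Mi[:3,:3].T; o=Mi[:3,3]
    return o+r*((h-o[2])/r[:,2])[:,None]
def cloud(n,depth,M):
    v,u=np.mgrid[0:420,0:560]; uv=np.c_[u.ravel(),v.ravel()]
    P=at_depth(n,uv,depth.ravel(),M).reshape(420,560,3); P[depth==0]=np.nan; return P
def proj(n,P,M):
    c,K,d=cal(n); rv=cv2.Rodrigues(M[:3,:3])[0]
    return cv2.projectPoints(np.array(P,float).reshape(-1,1,3),rv,M[:3,3],K,d)[0].reshape(-1,2)
def snap(n,name):
    o=bot.get_obs(); im,d=viewer.get_image(n); M=cfw(n,o)
    cv2.imwrite(f'pics/{name}.png',im); np.savez(f'pics/{name}.npz',im=im,d=d,M=M); return im,d,M
E
python3 - <<'E'
from h import *
print(bot.hold_point_z, bot.get_obs())
for n in('scene','side','wrist'):
    snap(n,n+'0'); c=viewer.get_calibration(n); print(n,c['fov_y'],c['dist'])
    print(np.round(np.linalg.inv(cfw(n)),3))
E
```

```text
pics
0.0187 {'time': 0.0, 'joint_positions': array([ 2.58625639e-01,  3.85545766e-01,  6.63453993e-03, -5.36714459e-04,
       -1.19402040e+00, -2.58588061e-01]), 'dq': array([-1.68843718e-03,  1.51440537e-03, -1.25242398e-04, -4.85313035e-04,
        3.38705472e-05, -2.28565873e-03]), 'joint_torque': array([ 5.69075401e-04, -3.90661991e+01,  1.87403029e+01,  4.22001421e+00,
        1.09914420e-02, -1.81494070e-04]), 'tcp_pos': array([6.24388467e-01, 4.30883310e-05, 2.21463947e-01]), 'tcp_rot': array([ 2.2201349 , -2.2204911 , -0.00236249]), 'force': array([ 0.03081649, -0.83266934,  0.1128007 ]), 'ft_torque': array([-0.00724357,  0.00741053, -0.02660785]), 'grip_width': 0.9998073338915925}
scene 50.649523525051315 [0.01015085 0.         0.         0.         0.        ]
[[-0.485  0.573 -0.661  1.43 ]
 [ 0.875  0.316 -0.368  0.389]
 [-0.002 -0.756 -0.654  0.925]
 [ 0.     0.     0.     1.   ]]
side 50.69042695377685 [0.04493291 0.         0.         0.         0.        ]
[[ 0.371 -0.567  0.735 -0.281]
 [-0.929 -0.213  0.304 -0.414]
 [-0.016 -0.795 -0.606  0.827]
 [ 0.     0.     0.     1.   ]]
wrist 63.478941130160784 [-0.08266727  0.          0.          0.          0.        ]
[[-1.     0.001 -0.002  0.625]
 [ 0.001  0.97   0.244 -0.066]
 [ 0.002  0.244 -0.97   0.384]
 [ 0.     0.     0.     1.   ]]
```

View pics/scene0.png

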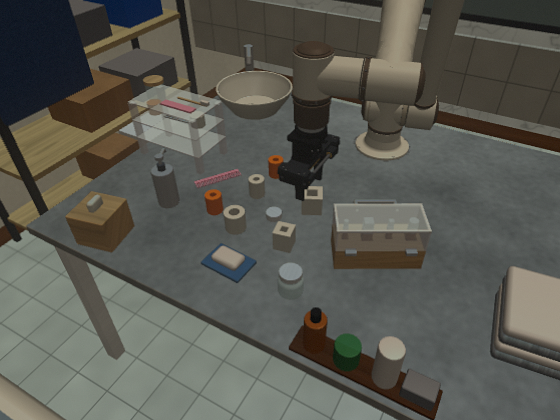

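View pics/side0.png

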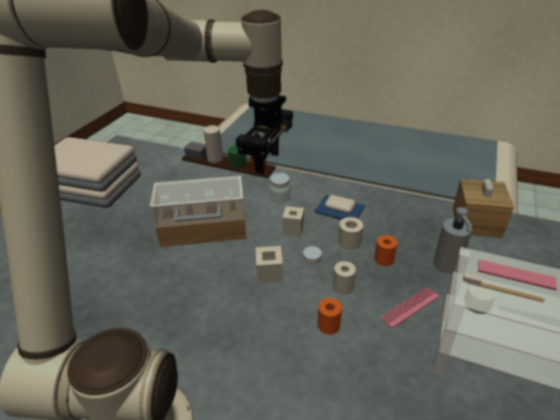

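View pics/wrist0.png

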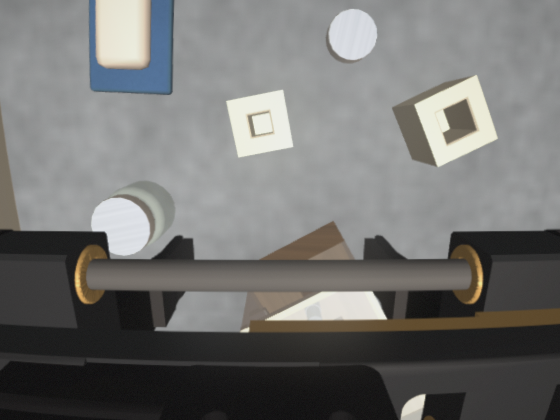

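The scene shows the case at scene (380,235), white square stands at (313,200) and (284,237), white round stands at (257,186) and (234,218), and orange look-alikes at (213,202) and (276,166). Next I measure them.

```bash
python3 - <<'E'
from h import *
print(bot.get_obs()['time'])
H={'stand_round_slim':.065,'stand_round_stout':.065,'stand_square_slim':.065,'stand_square_stout':.065,'cream_tin':.022,'jar':.075,'soap_dish':.03,'comb':.006,'pump':.1}
for cam in('scene','side'):
    z=np.load(f'pics/{cam}0.npz');M=z['M'];d=z['d']
    for l in list(H)+['case','hood_handle','hood_hinge']:
        r=spotter.mark_of(cam,l)
        h=0 if l in H or l=='case' else (.12 if 'handle' in l else .07)
        for q in r[:3]:
            uv=np.array(q['position'])*[560,420]
            print(cam,l,round(q['score'],2),uv.round(0),at_height(cam,uv,h,M)[0].round(3))
    P=cloud(cam,d,M)
print(bot.get_obs()['time'])
E
```

```text
0.15
scene stand_round_slim 0.83 [260. 190.] [ 0.453 -0.264  0.   ]
scene stand_round_slim 0.83 [275. 175.] [ 0.356 -0.261  0.   ]
scene stand_round_slim 0.75 [214. 209.] [ 0.607 -0.339  0.   ]
scene stand_round_stout 0.91 [238. 227.] [ 0.642 -0.226  0.   ]
scene stand_square_slim 0.84 [285. 244.] [ 0.636 -0.065  0.   ]
scene stand_square_stout 0.78 [313. 208.] [ 0.45  -0.065  0.   ]
scene cream_tin 0.72 [273. 215.] [ 0.542 -0.16   0.   ]
scene jar 0.84 [292. 291.] [0.776 0.035 0.   ]
scene soap_dish 0.91 [231. 264.] [ 0.775 -0.159  0.   ]
scene soap_dish 0.74 [289. 288.] [0.773 0.025 0.   ]
scene comb 0.57 [219. 178.] [ 0.467 -0.422  0.   ]
scene pump 0.7 [170. 206.] [ 0.664 -0.472  0.   ]
scene case 0.8 [375. 253.] [0.543 0.179 0.   ]
scene hood_handle 0.66 [372. 204.] [0.483 0.132 0.12 ]
scene hood_hinge 0.75 [378. 251.] [0.598 0.2   0.07 ]
side stand_round_slim 0.96 [330. 326.] [ 0.351 -0.264  0.   ]
side stand_round_slim 0.93 [386. 260.] [ 0.607 -0.34   0.   ]
side stand_round_slim 0.72 [342. 286.] [ 0.478 -0.257  0.   ]
side stand_round_stout 0.63 [197. 215.] [0.601 0.234 0.   ]
side stand_round_stout 0.56 [348. 243.] [ 0.64  -0.229  0.   ]
side stand_square_slim 0.62 [295. 228.] [ 0.649 -0.067  0.   ]
side stand_square_stout 0.61 [265. 274.] [ 0.448 -0.061  0.   ]
side cream_tin 0.52 [312. 259.] [ 0.542 -0.156  0.   ]
side jar 0.72 [283. 198.] [0.771 0.018 0.   ]
side soap_dish 0.74 [340. 211.] [ 0.772 -0.166  0.   ]
side comb 0.88 [410. 303.] [ 0.483 -0.422  0.   ]
side pump 0.9 [445. 264.] [ 0.651 -0.485  0.   ]
side case 0.94 [202. 229.] [0.546 0.181 0.   ]
side hood_handle 0.84 [194. 214.] [0.472 0.146 0.12 ]
1.35
```

```bash
python3 - <<'E'
from h import *
# top-down orthomaps from all cams at 1px=1mm... height map
for cams in (['scene'],['side'],['wrist']):
    img=np.zeros((700,700,3),np.uint8);hm=np.full((700,700),-1.)
    for c in cams:
        z=np.load(f'pics/{c}0.npz');P=cloud(c,z['d'],z['M']);im=z['im']
        X=P.reshape(-1,3);C=im.reshape(-1,3)
        ok=np.isfinite(X[:,0])&(X[:,2]<.16)&(X[:,2]>.015)
        X=X[ok];C=C[ok]
        r=((0.95-X[:,0])*1000).astype(int);q=((0.45-X[:,1])*1000).astype(int)
        for a,b,cc,zz in zip(r,q,C,X[:,2]):
            if 0<=a<699 and 0<=b<699 and zz>hm[a,b]:
                hm[a:a+2,b:b+2]=zz;img[a:a+2,b:b+2]=cc
    cv2.imwrite(f'pics/ortho_{cams[0]}.png',img[:, :])
    hv=np.clip(hm/0.15*255,0,255).astype(np.uint8)
    cv2.imwrite(f'pics/hm_{cams[0]}.png',cv2.applyColorMap(hv,cv2.COLORMAP_JET))
E
```

```text
(no output)
```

View pics/ortho_scene.png

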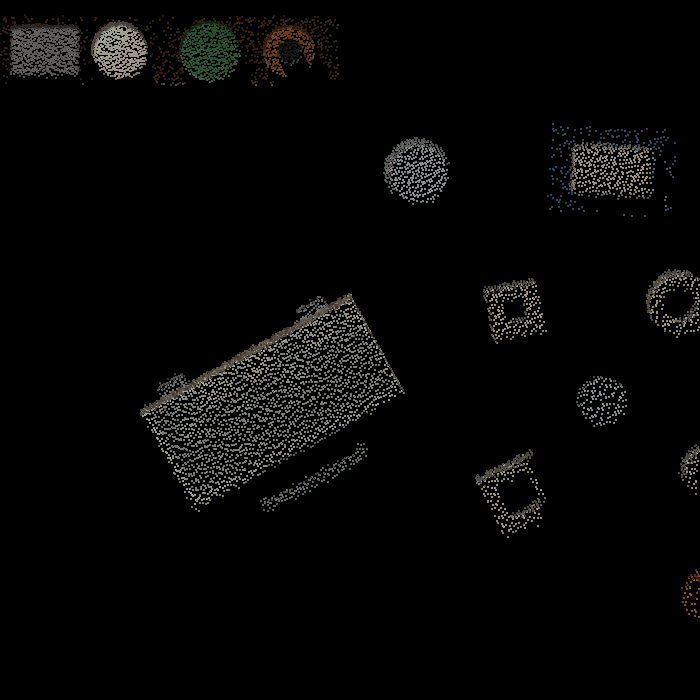

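View pics/hm_side.png

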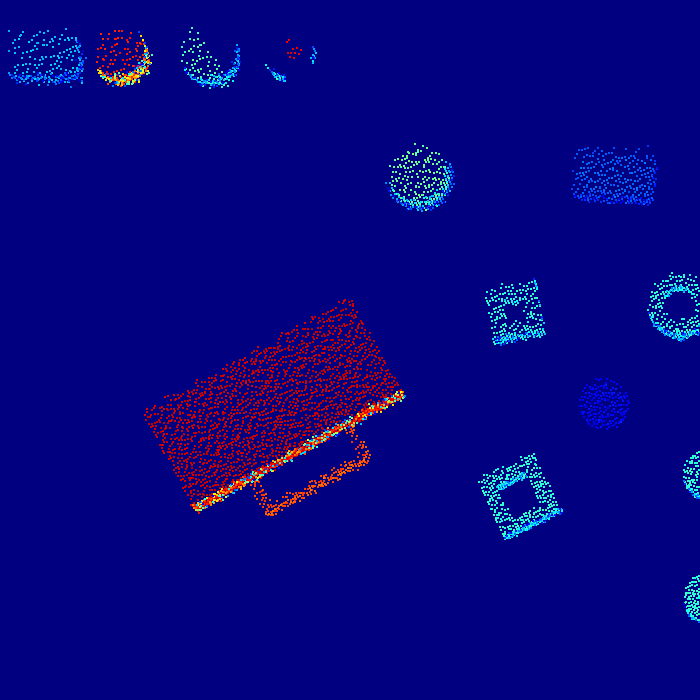

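```bash
python3 - <<'E'
import cv2
for c,(x0,x1,y0,y1) in {'scene':(300,460,170,290),'side':(130,270,150,260)}.items():
    im=cv2.imread(f'pics/{c}0.png')[y0:y1,x0:x1]
    cv2.imwrite(f'pics/crop_{c}.png',cv2.resize(im,None,fx=5,fy=5,interpolation=cv2.INTER_CUBIC))
E
```

```text
(no output)
```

View pics/crop_scene.png

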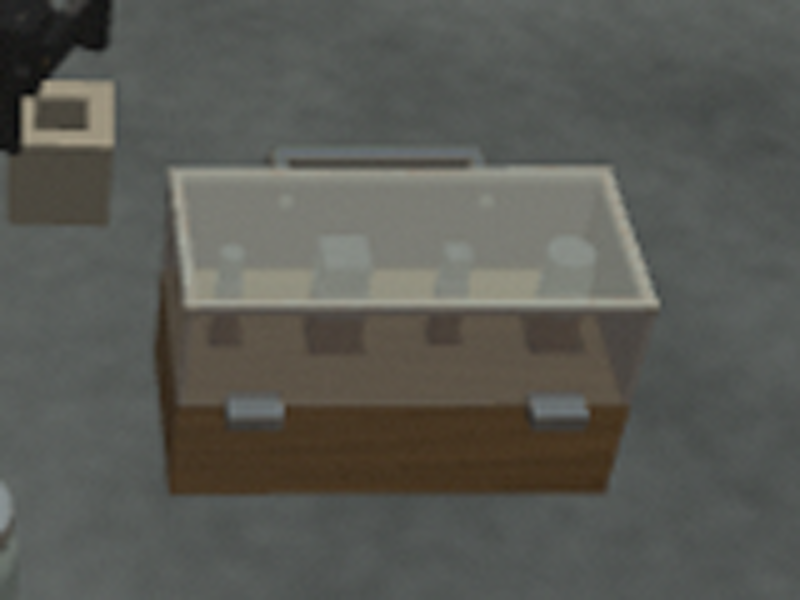

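View pics/crop_side.png

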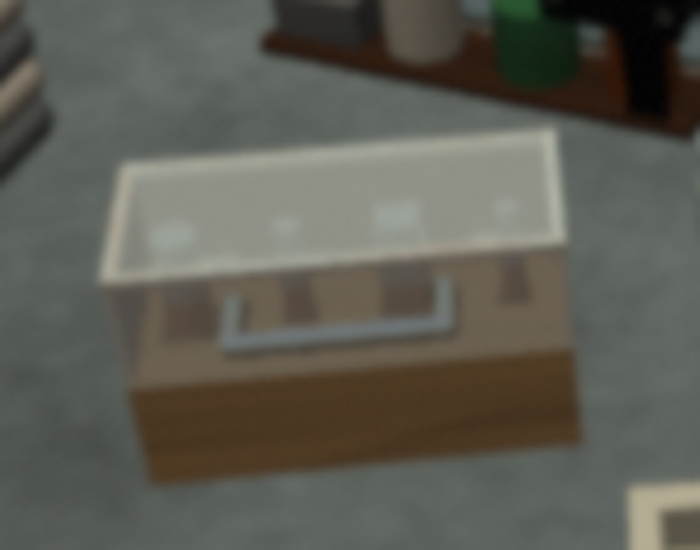

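```bash
python3 - <<'E'
from h import *
def get(c):
    z=np.load(f'pics/{c}0.npz');P=cloud(c,z['d'],z['M']).reshape(-1,3);P=P[np.isfinite(P[:,0])];return P
for c in('scene','side'):
    P=get(c)
    n=lambda ctr,r,a,b:P[(np.hypot(P[:,0]-ctr[0],P[:,1]-ctr[1])<r)&(P[:,2]>a)&(P[:,2]<b)]
    Q=n((.548,.178),.16,.136,.15)
    (cx,cy),(w,h),a=cv2.minAreaRect((Q[:,:2]*1000).astype(np.float32));print(c,'hood',cx,cy,w,h,a,'z',np.median(Q[:,2]))
    Q=n((.4695,.134),.075,.105,.130); Q=Q[((Q[:,:2]-[.548,.178])@[.872,.489])<-.075]
    print(' handle',Q.mean(0).round(4),len(Q),Q[:,2].max(), 'x:',np.percentile((Q[:,:2]-[.548,.178])@[.872,.489],[2,98]))
    for k,ctr in dict(sqslim=(.638,-.065),sqstout=(.45,-.067),rslim=(.478,-.258),rstout=(.642,-.228),o1=(.351,-.264),o2=(.607,-.34)).items():
        Q=n(ctr,.055,.058,.072)
        if len(Q)<20: print(k,len(Q));continue
        (cx,cy),(w,h),a=cv2.minAreaRect((Q[:,:2]*1000).astype(np.float32));e=cv2.minEnclosingCircle((Q[:,:2]*1000).astype(np.float32))
        print(' ',k,'rect %.1f %.1f  %.1f %.1f  a %.1f'%(cx,cy,w,h,a),'circ',np.round(e[0],1),round(e[1],1),'z',np.median(Q[:,2]).round(4),len(Q))
E
```

```text
scene hood 548.3114624023438 178.7858123779297 118.57707214355469 241.98658752441406 29.321651458740234 z 0.14453526046284915
 handle [0.4717 0.135  0.1265] 162 0.1299022242649619 x: [-0.09536418 -0.08045902]
  sqslim rect 640.4 -63.8  57.2 54.0  a 10.8 circ [640.7 -63.9] 37.4 z 0.0667 269
  sqstout rect 453.8 -65.1  71.7 54.9  a 25.7 circ [454.8 -63.4] 41.4 z 0.0671 221
  rslim rect 479.9 -255.7  53.9 48.3  a 31.9 circ [ 480.  -256.3] 27.6 z 0.0667 149
  rstout rect 648.1 -227.7  64.7 61.7  a 17.0 circ [ 646.8 -229.2] 34.1 z 0.0666 243
  o1 rect 354.3 -255.7  53.6 47.6  a 0.7 circ [ 353.6 -258. ] 27.7 z 0.067 125
  o2 rect 612.9 -331.1  52.4 51.4  a 86.6 circ [ 610.6 -330. ] 28.5 z 0.0665 167
side hood 546.1974487304688 177.18359375 116.98003387451172 239.0372772216797 28.573965072631836 z 0.1392016547337337
 handle [0.4665 0.1335 0.1204] 244 0.12676520405890646 x: [-0.09926432 -0.07810193]
  sqslim rect 638.8 -64.5  59.4 52.0  a 10.8 circ [638.  -64.3] 36.8 z 0.0622 217
  sqstout rect 454.8 -68.9  68.0 62.9  a 25.3 circ [453.6 -69.2] 44.8 z 0.0626 387
  rslim rect 476.3 -258.0  49.3 52.2  a 74.8 circ [ 476.7 -259. ] 27.8 z 0.0626 250
  rstout rect 644.0 -229.4  64.4 61.4  a 31.6 circ [ 644.  -228.1] 33.8 z 0.0626 240
  o1 rect 351.4 -259.0  51.5 50.4  a 22.7 circ [ 351.6 -258.9] 26.7 z 0.0631 331
  o2 rect 608.6 -332.7  51.2 49.1  a 51.2 circ [ 607.8 -331.7] 27.8 z 0.0629 213
```

Call:
step_arm(steps=[{"x":-0.52,"y":0.447,"z":-0.1,"rz":0.322,"gripper":0.32},{"x":-0.52,"y":0.447,"z":-0.1,"rz":0.322,"gripper":0.32},{"x":-0.52,"y":0.447,"z":-0.1,"rz":0.322,"gripper":0.32},{"x":-0.52,"y":0.447,"z":-0.1,"rz":0.322,"gripper":0.32},{"x":-0.52,"y":0.447,"z":-0.1,"rz":0.322,"gripper":0.32},{"x":-0.52,"y":0.447,"z":-0.1,"rz":0.322,"gripper":0.32},{"x":-0.52,"y":0.447,"z":-0.1,"rz":0.322,"gripper":0.32},{"x":-0.52,"y":0.447,"z":-0.1,"rz":0.322,"gripper":0.32},{"x":-0.52,"y":0.447,"z":-0.1,"rz":0.322,"gripper":0.32},{"x":-0.52,"y":0.447,"z":-0.1,"rz":0.322,"gripper":0.32},{"x":-0.52,"y":0.447,"z":-0.1,"rz":0.322,"gripper":0.32}], grip_force=15)

```text
$.steps[0]: bad value
```

```bash
python3 - <<'E'
from h import *
snap('wrist','wrist1')
E
```

```text
(no output)
```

View pics/wrist1.png

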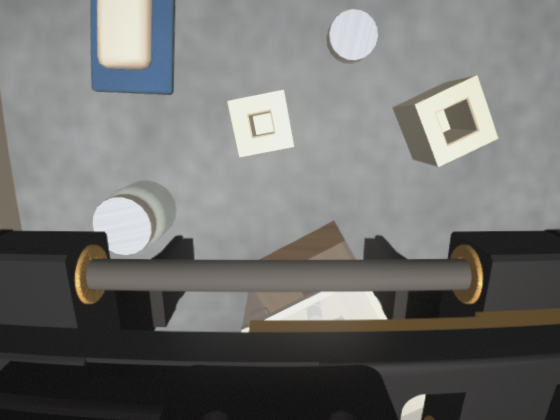

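Call:
step_arm(steps=[{"x":-0.52,"y":0.447,"z":-0.1,"rx":0,"ry":0,"rz":0.322,"gripper":0.32},{"x":-0.52,"y":0.447,"z":-0.1,"rx":0,"ry":0,"rz":0.322,"gripper":0.32},{"x":-0.52,"y":0.447,"z":-0.1,"rx":0,"ry":0,"rz":0.322,"gripper":0.32},{"x":-0.52,"y":0.447,"z":-0.1,"rx":0,"ry":0,"rz":0.322,"gripper":0.32},{"x":-0.52,"y":0.447,"z":-0.1,"rx":0,"ry":0,"rz":0.322,"gripper":0.32},{"x":-0.52,"y":0.447,"z":-0.1,"rx":0,"ry":0,"rz":0.322,"gripper":0.32},{"x":-0.52,"y":0.447,"z":-0.1,"rx":0,"ry":0,"rz":0.322,"gripper":0.32},{"x":-0.52,"y":0.447,"z":-0.1,"rx":0,"ry":0,"rz":0.322,"gripper":0.32},{"x":-0.52,"y":0.447,"z":-0.1,"rx":0,"ry":0,"rz":0.322,"gripper":0.32},{"x":-0.52,"y":0.447,"z":-0.1,"rx":0,"ry":0,"rz":0.322,"gripper":0.32}], grip_force=15)

```text
time: 2.4
tcp_pos: [0.4696, 0.1335, 0.1924]
tcp_rot: [2.705, -1.597, -0.0]
force: [-0.9, 0.0, -0.2]
grip_width: 0.329
```

```bash
python3 - <<'E'
from h import *
im,d,M=snap('wrist','wrist2')
for h in ('hood_handle',):
    for q in spotter.mark_of('wrist',h)[:2]:
        uv=np.array(q['position'])*[560,420]; print(q['score'],uv,at_height('wrist',uv,.12,M))
pts=np.array([[.468+.0267*s*2,.134-.048*s*2,.12] for s in(-.5,0,.5)])
for p in proj('wrist',pts,M): print(p); cv2.circle(im,tuple(int(a) for a in p),3,(0,0,255),-1) if abs(p).max()<2000 else 0
cv2.imwrite('pics/wrist2b.png',im)
E
```

```text
0.62 [276.192 217.686] [[0.47137127 0.13532399 0.12      ]]
[281.33550918 287.6650842 ]
[281.19444061 218.31083926]
[281.01345211 140.67197921]
```

View pics/wrist2b.png

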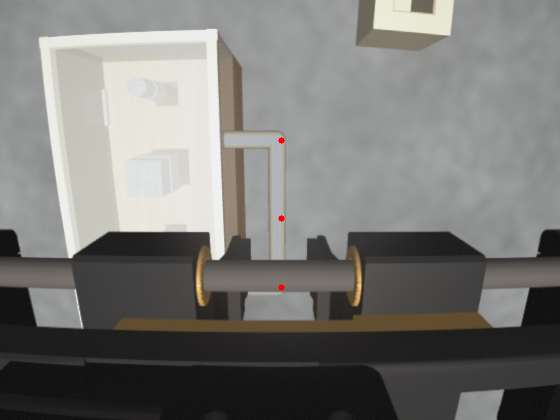

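The handle shows centred between the fingers (about 2 mm off, column 277), so I descend and pinch.

Call:
step_arm(steps=[{"x":0.003,"y":0.003,"z":-0.15,"rx":0,"ry":0,"rz":0,"gripper":0.32},{"x":0.003,"y":0.003,"z":-0.305,"rx":0,"ry":0,"rz":0,"gripper":0.32},{"x":0.003,"y":0.003,"z":-0.305,"rx":0,"ry":0,"rz":0,"gripper":0.32},{"x":0.003,"y":0.003,"z":-0.305,"rx":0,"ry":0,"rz":0,"gripper":0.32},{"x":0.003,"y":0.003,"z":-0.305,"rx":0,"ry":0,"rz":0,"gripper":0.32},{"x":0.003,"y":0.003,"z":-0.305,"rx":0,"ry":0,"rz":0,"gripper":0},{"x":0.003,"y":0.003,"z":-0.305,"rx":0,"ry":0,"rz":0,"gripper":0},{"x":0.003,"y":0.003,"z":-0.305,"rx":0,"ry":0,"rz":0,"gripper":0},{"x":0.003,"y":0.003,"z":-0.305,"rx":0,"ry":0,"rz":0,"gripper":0},{"x":0.003,"y":0.003,"z":-0.305,"rx":0,"ry":0,"rz":0,"gripper":0}], grip_force=15)

```text
time: 3.5
tcp_pos: [0.4703, 0.1352, 0.1021]
tcp_rot: [-2.706, 1.594, -0.001]
force: [-2.5, 0.2, 6.9]
grip_width: 0.132
```

```bash
python3 - <<'E'
import numpy as np
yaw=np.radians(29)
for t in (.1,.2,.3,.4,.5,.6,.7,.8,.9,1.0,1.1,1.2,1.3,1.4,1.5,1.6,1.65,1.7):
    s,c=np.sin(t),np.cos(t); f=.145*c-.05*s; z=.145*s+.05*c
    d=.145-f; print(t,np.round([d*np.cos(yaw)/.3,d*np.sin(yaw)/.3,(z-.05)/.3],3))
E
```

```text
0.1 [0.017 0.009 0.047]
0.2 [0.037 0.021 0.093]
0.3 [0.062 0.034 0.135]
0.4 [0.09  0.05  0.175]
0.5 [0.122 0.067 0.211]
0.6 [0.156 0.087 0.244]
0.7 [0.193 0.107 0.272]
0.8 [0.233 0.129 0.296]
0.9 [0.274 0.152 0.316]
1.0 [0.317 0.176 0.33 ]
1.1 [0.361 0.2   0.34 ]
1.2 [0.405 0.225 0.344]
1.3 [0.45  0.25  0.344]
1.4 [0.495 0.274 0.338]
1.5 [0.538 0.298 0.327]
1.6 [0.581 0.322 0.312]
1.65 [0.601 0.333 0.302]
1.7 [0.622 0.345 0.291]
```

Call:
step_arm(steps=[{"x":0.008,"y":0.004,"z":0.023,"rx":0,"ry":0,"rz":0,"gripper":0},{"x":0.017,"y":0.009,"z":0.047,"rx":0,"ry":0,"rz":0,"gripper":0},{"x":0.027,"y":0.015,"z":0.07,"rx":0,"ry":0,"rz":0,"gripper":0},{"x":0.037,"y":0.021,"z":0.093,"rx":0,"ry":0,"rz":0,"gripper":0},{"x":0.049,"y":0.027,"z":0.115,"rx":0,"ry":0,"rz":0,"gripper":0},{"x":0.062,"y":0.034,"z":0.135,"rx":0,"ry":0,"rz":0,"gripper":0},{"x":0.076,"y":0.042,"z":0.155,"rx":0,"ry":0,"rz":0,"gripper":0},{"x":0.09,"y":0.05,"z":0.175,"rx":0,"ry":0,"rz":0,"gripper":0},{"x":0.106,"y":0.058,"z":0.193,"rx":0,"ry":0,"rz":0,"gripper":0},{"x":0.122,"y":0.067,"z":0.211,"rx":0,"ry":0,"rz":0,"gripper":0},{"x":0.139,"y":0.077,"z":0.228,"rx":0,"ry":0,"rz":0,"gripper":0},{"x":0.156,"y":0.087,"z":0.244,"rx":0,"ry":0,"rz":0,"gripper":0},{"x":0.174,"y":0.097,"z":0.258,"rx":0,"ry":0,"rz":0,"gripper":0},{"x":0.193,"y":0.107,"z":0.272,"rx":0,"ry":0,"rz":0,"gripper":0},{"x":0.213,"y":0.118,"z":0.285,"rx":0,"ry":0,"rz":0,"gripper":0},{"x":0.233,"y":0.129,"z":0.296,"rx":0,"ry":0,"rz":0,"gripper":0},{"x":0.253,"y":0.14,"z":0.306,"rx":0,"ry":0,"rz":0,"gripper":0},{"x":0.274,"y":0.152,"z":0.316,"rx":0,"ry":0,"rz":0,"gripper":0},{"x":0.296,"y":0.164,"z":0.324,"rx":0,"ry":0,"rz":0,"gripper":0},{"x":0.317,"y":0.176,"z":0.33,"rx":0,"ry":0,"rz":0,"gripper":0}], grip_force=15)

```text
time: 5.5
tcp_pos: [0.5662, 0.1882, 0.201]
tcp_rot: [-2.706, 1.594, -0.002]
force: [-1.2, -0.1, 4.2]
grip_width: 0.131
```

Call:
step_arm(steps=[{"x":0.022,"y":0.012,"z":0.006,"rx":0,"ry":0,"rz":0,"gripper":0},{"x":0.044,"y":0.024,"z":0.01,"rx":0,"ry":0,"rz":0,"gripper":0},{"x":0.066,"y":0.037,"z":0.013,"rx":0,"ry":0,"rz":0,"gripper":0},{"x":0.088,"y":0.049,"z":0.014,"rx":0,"ry":0,"rz":0,"gripper":0},{"x":0.11,"y":0.061,"z":0.014,"rx":0,"ry":0,"rz":0,"gripper":0},{"x":0.133,"y":0.074,"z":0.014,"rx":0,"ry":0,"rz":0,"gripper":0},{"x":0.155,"y":0.086,"z":0.011,"rx":0,"ry":0,"rz":0,"gripper":0},{"x":0.178,"y":0.098,"z":0.008,"rx":0,"ry":0,"rz":0,"gripper":0},{"x":0.2,"y":0.11,"z":0.003,"rx":0,"ry":0,"rz":0,"gripper":0},{"x":0.221,"y":0.122,"z":-0.003,"rx":0,"ry":0,"rz":0,"gripper":0},{"x":0.243,"y":0.134,"z":-0.01,"rx":0,"ry":0,"rz":0,"gripper":0},{"x":0.264,"y":0.146,"z":-0.018,"rx":0,"ry":0,"rz":0,"gripper":0},{"x":0.285,"y":0.157,"z":-0.028,"rx":0,"ry":0,"rz":0,"gripper":0},{"x":0.285,"y":0.157,"z":-0.028,"rx":0,"ry":0,"rz":0,"gripper":0}], grip_force=15)

```text
time: 6.9
tcp_pos: [0.6514, 0.2355, 0.1908]
tcp_rot: [-2.706, 1.595, -0.0]
force: [2.1, -1.5, 0.1]
grip_width: 0.132
```

Call:
step_arm(steps=[{"x":0,"y":0,"z":0,"rx":0,"ry":0,"rz":0,"gripper":0.5},{"x":0,"y":0,"z":0,"rx":0,"ry":0,"rz":0,"gripper":0.5},{"x":0,"y":0,"z":0,"rx":0,"ry":0,"rz":0,"gripper":0.5},{"x":0,"y":0,"z":0.06,"rx":0,"ry":0,"rz":0,"gripper":0.5},{"x":0,"y":0,"z":0.14,"rx":0,"ry":0,"rz":0,"gripper":0.5},{"x":0,"y":0,"z":0.25,"rx":0,"ry":0,"rz":0,"gripper":0.5},{"x":0,"y":0,"z":0.25,"rx":0,"ry":0,"rz":0,"gripper":0.5},{"x":0,"y":0,"z":0.25,"rx":0,"ry":0,"rz":0,"gripper":0.5},{"x":0,"y":0,"z":0.25,"rx":0,"ry":0,"rz":0,"gripper":0.5},{"x":0,"y":0,"z":0.25,"rx":0,"ry":0,"rz":0,"gripper":0.5}])

```text
time: 7.9
tcp_pos: [0.6498, 0.2348, 0.2652]
tcp_rot: [2.705, -1.594, -0.003]
force: [-0.7, 0.1, 0.0]
grip_width: 0.501
```

```bash
python3 - <<'E'
from h import *
snap('scene','scene3');snap('wrist','wrist3')
E
```

```text
(no output)
```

View pics/scene3.png

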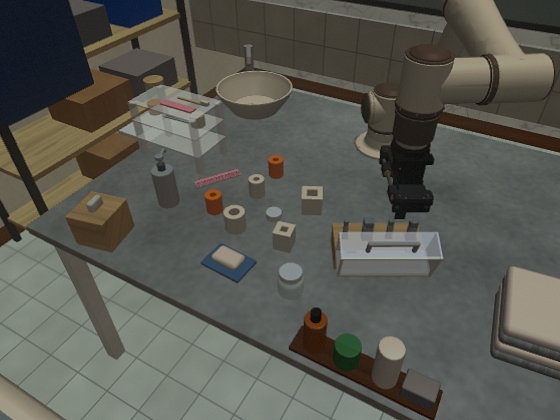

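View pics/wrist3.png

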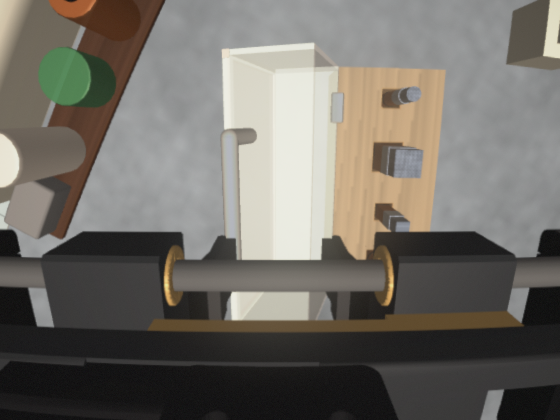

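The hood lies open. The brushes are, from case −y: round slim, square stout, square slim, round stout. Now their tops and yaws.

```bash
python3 - <<'E'
from h import *
o=bot.get_obs();print(o['joint_positions'].round(3))
yaw=np.radians(29);ex=np.array([np.cos(yaw),np.sin(yaw)]);ey=np.array([-ex[1],ex[0]])
c0=np.array([.547,.178])
for n in('scene','wrist'):
    z=np.load(f'pics/{n}3.npz');P=cloud(n,z['d'],z['M']).reshape(-1,3);P=P[np.isfinite(P[:,0])]
    # case top pts
    L=np.c_[(P[:,:2]-c0)@ex,(P[:,:2]-c0)@ey,P[:,2]]
    T=L[(abs(L[:,2]-.07)<.006)&(abs(L[:,0])<.07)&(abs(L[:,1])<.14)]
    print(n,'case top ext',np.percentile(T,[1,99],axis=0).round(4).tolist())
    for y in(-.09,-.03,.03,.09):
        Q=L[(abs(L[:,1]-y)<.028)&(abs(L[:,0])<.028)&(L[:,2]>.085)&(L[:,2]<.14)]
        if len(Q)<10: print(y,len(Q));continue
        top=Q[Q[:,2]>Q[:,2].max()-.006]
        r=cv2.minAreaRect((top[:,:2]*1000).astype(np.float32))
        print(y,'n',len(top),'zmax',Q[:,2].max().round(3),np.round(r[0],1),np.round(r[1],1),round(r[2],1))
E
python3 - <<'E'
import cv2
im=cv2.imread('pics/scene3.png')[205:285,325:450]
cv2.imwrite('pics/s3c.png',cv2.resize(im,None,fx=6,fy=6,interpolation=cv2.INTER_CUBIC))
E
```

```text
[ 0.58   0.48   0.266 -0.    -1.359 -0.074]
scene case top ext [[-0.0542, -0.1203, 0.0674], [0.0413, 0.1152, 0.0757]]
-0.09 n 15 zmax 0.135 [  1.2 -91.2] [10.5  9.7] 83.3
-0.03 n 71 zmax 0.135 [  0.7 -30.5] [24.4 29.3] 89.4
0.03 n 20 zmax 0.136 [ 4.  29.8] [12.4 12.6] 13.9
0.09 n 52 zmax 0.136 [ 1.1 88.9] [21.6 26.6] 72.6
wrist case top ext [[-0.051, -0.1193, 0.0679], [0.0691, 0.0733, 0.0748]]
-0.09 n 204 zmax 0.132 [  3.2 -91. ] [12.6 12.6] 48.6
-0.03 n 796 zmax 0.132 [  3.2 -31.1] [26.  24.5] 1.1
0.03 n 164 zmax 0.132 [ 3.1 27.3] [13.  10.6] 2.8
0.09 0
```

View pics/s3c.png

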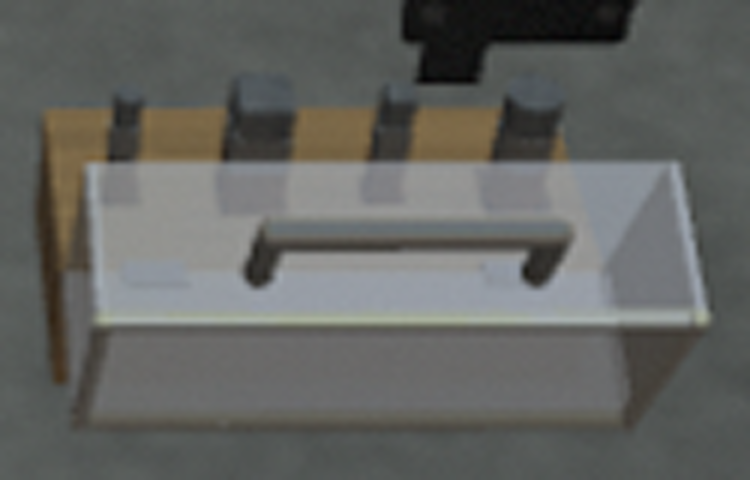

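Call:
step_arm(steps=[{"x":-0.191,"y":-0.452,"z":0,"rx":0,"ry":0,"rz":-1,"gripper":0.45},{"x":-0.191,"y":-0.452,"z":0,"rx":0,"ry":0,"rz":-1,"gripper":0.45},{"x":-0.191,"y":-0.452,"z":0,"rx":0,"ry":0,"rz":-1,"gripper":0.45},{"x":-0.191,"y":-0.452,"z":0,"rx":0,"ry":0,"rz":-1,"gripper":0.45},{"x":-0.191,"y":-0.452,"z":0,"rx":0,"ry":0,"rz":-1,"gripper":0.45},{"x":-0.191,"y":-0.452,"z":0,"rx":0,"ry":0,"rz":-1,"gripper":0.45},{"x":-0.191,"y":-0.452,"z":0,"rx":0,"ry":0,"rz":-1,"gripper":0.45},{"x":-0.191,"y":-0.452,"z":0,"rx":0,"ry":0,"rz":-1,"gripper":0.45},{"x":-0.191,"y":-0.452,"z":0,"rx":0,"ry":0,"rz":-1,"gripper":0.45},{"x":-0.191,"y":-0.452,"z":0,"rx":0,"ry":0,"rz":-1,"gripper":0.45},{"x":-0.191,"y":-0.452,"z":0,"rx":0,"ry":0,"rz":-1,"gripper":0.45},{"x":-0.191,"y":-0.452,"z":0,"rx":0,"ry":0,"rz":-1,"gripper":0.45},{"x":-0.191,"y":-0.452,"z":0,"rx":0,"ry":0,"rz":-1,"gripper":0.45},{"x":-0.191,"y":-0.452,"z":0,"rx":0,"ry":0,"rz":-1,"gripper":0.45}])

```text
time: 9.4
tcp_pos: [0.5932, 0.0993, 0.2665]
tcp_rot: [0.788, -3.041, 0.0]
force: [-0.1, 0.0, -0.1]
grip_width: 0.451
```

```bash
python3 - <<'E'
from h import *
im,d,M=snap('wrist','wrist4')
for p in proj('wrist',[[.5926,.0993,.13],[.5635,.1518,.13]],M): print(p); cv2.circle(im,tuple(int(a) for a in p),3,(0,0,255),-1)
cv2.imwrite('pics/wrist4b.png',im)
E
```

```text
[278.23412279 196.43562175]
[344.73378045 196.47737026]
```

View pics/wrist4b.png

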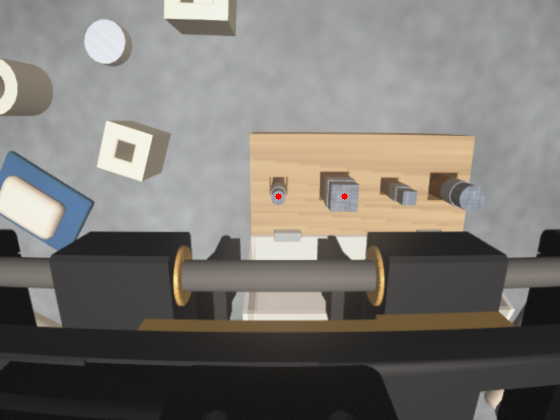

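The predicted dots sit on the tops of the round slim (278,196) and square stout (345,196), so I descend and grip the round slim.

Call:
step_arm(steps=[{"x":0,"y":0,"z":-0.15,"rx":0,"ry":0,"rz":0,"gripper":0.45},{"x":0,"y":0,"z":-0.3,"rx":0,"ry":0,"rz":0,"gripper":0.45},{"x":0,"y":0,"z":-0.4,"rx":0,"ry":0,"rz":0,"gripper":0.45},{"x":0,"y":0,"z":-0.5,"rx":0,"ry":0,"rz":0,"gripper":0.45},{"x":0,"y":0,"z":-0.605,"rx":0,"ry":0,"rz":0,"gripper":0.45},{"x":0,"y":0,"z":-0.605,"rx":0,"ry":0,"rz":0,"gripper":0.45},{"x":0,"y":0,"z":-0.605,"rx":0,"ry":0,"rz":0,"gripper":0.45},{"x":0,"y":0,"z":-0.605,"rx":0,"ry":0,"rz":0,"gripper":0},{"x":0,"y":0,"z":-0.605,"rx":0,"ry":0,"rz":0,"gripper":0},{"x":0,"y":0,"z":-0.605,"rx":0,"ry":0,"rz":0,"gripper":0},{"x":0,"y":0,"z":-0.605,"rx":0,"ry":0,"rz":0,"gripper":0},{"x":0,"y":0,"z":-0.605,"rx":0,"ry":0,"rz":0,"gripper":0},{"x":0,"y":0,"z":-0.605,"rx":0,"ry":0,"rz":0,"gripper":0}], grip_force=20)

```text
time: 10.75
tcp_pos: [0.5936, 0.0995, 0.086]
tcp_rot: [-0.786, 3.04, -0.0]
force: [-0.5, -0.3, 3.5]
grip_width: 0.151
```

Call:
step_arm(steps=[{"x":0,"y":0,"z":0.08,"rx":0,"ry":0,"rz":0,"gripper":0},{"x":0,"y":0,"z":0.2,"rx":0,"ry":0,"rz":0,"gripper":0},{"x":0,"y":0,"z":0.35,"rx":0,"ry":0,"rz":0,"gripper":0},{"x":0,"y":0,"z":0.5,"rx":0,"ry":0,"rz":0,"gripper":0},{"x":-0.1,"y":-0.1,"z":0.5,"rx":0,"ry":0,"rz":0,"gripper":0},{"x":-0.2,"y":-0.2,"z":0.5,"rx":0,"ry":0,"rz":0,"gripper":0},{"x":-0.3,"y":-0.3,"z":0.5,"rx":0,"ry":0,"rz":0,"gripper":0},{"x":-0.385,"y":-0.4,"z":0.5,"rx":0,"ry":0,"rz":0,"gripper":0},{"x":-0.385,"y":-0.5,"z":0.5,"rx":0,"ry":0,"rz":0,"gripper":0},{"x":-0.385,"y":-0.6,"z":0.5,"rx":0,"ry":0,"rz":0,"gripper":0},{"x":-0.385,"y":-0.7,"z":0.5,"rx":0,"ry":0,"rz":0,"gripper":0},{"x":-0.385,"y":-0.8,"z":0.5,"rx":0,"ry":0,"rz":0,"gripper":0},{"x":-0.385,"y":-0.9,"z":0.5,"rx":0,"ry":0,"rz":0,"gripper":0},{"x":-0.385,"y":-0.95,"z":0.5,"rx":0,"ry":0,"rz":0,"gripper":0},{"x":-0.385,"y":-0.95,"z":0.5,"rx":0,"ry":0,"rz":0,"gripper":0},{"x":-0.385,"y":-0.95,"z":0.5,"rx":0,"ry":0,"rz":0,"gripper":0}])

```text
time: 12.35
tcp_pos: [0.4773, -0.1856, 0.2348]
tcp_rot: [0.785, -3.041, -0.001]
force: [-0.2, 0.3, -0.2]
grip_width: 0.152
```

```bash
cat >> h.py <<'E'
def stands(n,name):
    z=np.load(f'pics/{name}.npz');P=cloud(n,z['d'],z['M']).reshape(-1,3);P=P[np.isfinite(P[:,0])]
    for k,ctr in dict(sqslim=(.639,-.064),sqstout=(.454,-.067),rslim=(.478,-.257),rstout=(.645,-.229)).items():
        Q=P[(np.hypot(P[:,0]-ctr[0],P[:,1]-ctr[1])<.06)&(P[:,2]>.058)&(P[:,2]<.073)]
        if len(Q)<20: print(k,len(Q));continue
        (cx,cy),(w,h),a=cv2.minAreaRect((Q[:,:2]*1000).astype(np.float32));e=cv2.minEnclosingCircle((Q[:,:2]*1000).astype(np.float32))
        print(' ',k,'rect %.1f %.1f  %.1f %.1f  a %.1f'%(cx,cy,w,h,a),'circ',np.round(e[0],1),round(e[1],1),'z',np.median(Q[:,2]).round(4),len(Q))
E
python3 - <<'E'
from h import *
for c in('wrist','side','scene'):
    snap(c,c+'5'); print(c); stands(c,c+'5')
E
```

```text
wrist
sqslim 0
  sqstout rect 445.5 -73.9  38.9 65.1  a 27.2 circ [445.4 -74.3] 37.3 z 0.0648 1671
  rslim rect 479.8 -257.7  51.8 49.9  a 25.5 circ [ 480.  -258.2] 26.0 z 0.0648 1864
rstout 0
side
  sqslim rect 638.1 -64.6  57.1 52.0  a 11.3 circ [638.3 -65.7] 37.1 z 0.0622 217
  sqstout rect 454.6 -69.2  71.1 62.5  a 24.5 circ [453.5 -68.5] 44.8 z 0.0623 388
  rslim rect 477.0 -258.3  51.8 50.3  a 11.8 circ [ 477.6 -257.5] 27.1 z 0.0625 254
  rstout rect 644.2 -229.4  63.5 60.5  a 46.9 circ [ 646.1 -229.6] 34.8 z 0.0623 244
scene
  sqslim rect 640.4 -63.7  60.0 52.3  a 12.7 circ [640.2 -64.2] 36.8 z 0.0668 273
  sqstout rect 455.8 -67.8  73.1 63.0  a 27.4 circ [455.3 -68.5] 45.9 z 0.0672 273
  rslim rect 479.2 -256.1  53.8 48.4  a 32.1 circ [ 480.5 -258. ] 28.7 z 0.0664 149
  rstout rect 648.6 -227.4  62.1 60.9  a 13.7 circ [ 648.1 -227.4] 34.0 z 0.0664 246
```

View pics/wrist5.png

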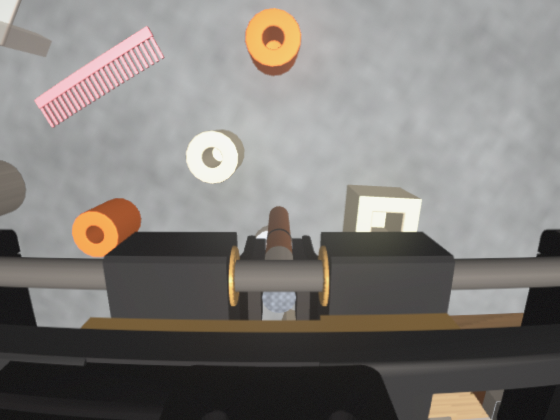

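View pics/side5.png

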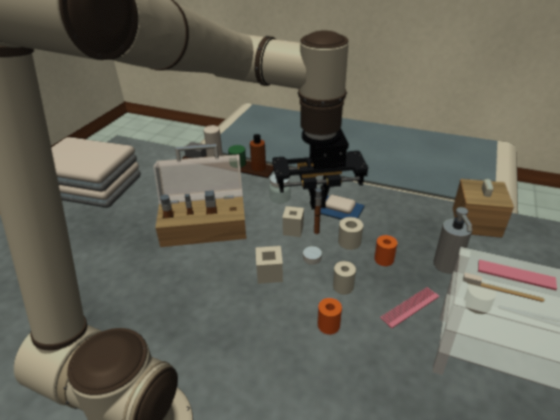

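```bash
cat >> h.py <<'E'
def held(name,foot):
    z=np.load(f'pics/{name}.npz');P=cloud('wrist',z['d'],z['M']);o=bot.get_obs();t=o['tcp_pos']
    Q=P.reshape(-1,3);m=np.isfinite(Q[:,0])&(np.hypot(Q[:,0]-t[0],Q[:,1]-t[1])<.03)&(Q[:,2]<t[2]-.005);Q=Q[m]
    print('zmin',np.percentile(Q[:,2],1),'tcp',t.round(4))
    # tool x axis dir
    x=R.from_rotvec(o['tcp_rot']).as_matrix()[:,0];y=R.from_rotvec(o['tcp_rot']).as_matrix()[:,1]
    zl=Q[:,2].min()
    for a in np.arange(t[2]-.08,t[2],.01):
        S=Q[(Q[:,2]>=a)&(Q[:,2]<a+.01)]
        if len(S)>5: print('z %.3f n %d toolx front %.4f  tooly %.4f..%.4f'%(a,len(S),np.percentile((S-t)@x,97),*np.percentile((S-t)@y,[2,98])))
E
python3 - <<'E'
from h import *
held('wrist5',.159)
E
```

```text
zmin -0.001755677422483215 tcp [ 0.4777 -0.1849  0.2351]
z 0.155 n 41 toolx front 0.0074  tooly -0.0067..0.0064
z 0.165 n 70 toolx front 0.0075  tooly -0.0063..0.0066
z 0.175 n 77 toolx front 0.0075  tooly -0.0062..0.0064
z 0.185 n 90 toolx front 0.0075  tooly -0.0065..0.0067
z 0.195 n 100 toolx front 0.0075  tooly -0.0063..0.0065
z 0.205 n 129 toolx front 0.0075  tooly -0.0071..0.0069
z 0.215 n 142 toolx front 0.0075  tooly -0.0065..0.0068
z 0.225 n 74 toolx front 0.0074  tooly -0.0061..0.0064
```

Call:
step_arm(steps=[{"x":0.008,"y":-0.12,"z":0,"rx":0,"ry":0,"rz":0,"gripper":0},{"x":0.008,"y":-0.243,"z":0,"rx":0,"ry":0,"rz":0,"gripper":0},{"x":0.008,"y":-0.243,"z":0,"rx":0,"ry":0,"rz":0,"gripper":0},{"x":0.008,"y":-0.243,"z":-0.15,"rx":0,"ry":0,"rz":0,"gripper":0},{"x":0.008,"y":-0.243,"z":-0.25,"rx":0,"ry":0,"rz":0,"gripper":0},{"x":0.008,"y":-0.243,"z":-0.3,"rx":0,"ry":0,"rz":0,"gripper":0},{"x":0.008,"y":-0.243,"z":-0.35,"rx":0,"ry":0,"rz":0,"gripper":0},{"x":0.008,"y":-0.243,"z":-0.4,"rx":0,"ry":0,"rz":0,"gripper":0},{"x":0.008,"y":-0.243,"z":-0.45,"rx":0,"ry":0,"rz":0,"gripper":0},{"x":0.008,"y":-0.243,"z":-0.485,"rx":0,"ry":0,"rz":0,"gripper":0},{"x":0.008,"y":-0.243,"z":-0.49,"rx":0,"ry":0,"rz":0,"gripper":0},{"x":0.008,"y":-0.243,"z":-0.49,"rx":0,"ry":0,"rz":0,"gripper":0}])

```text
time: 13.7
tcp_pos: [0.4804, -0.2582, 0.0883]
tcp_rot: [0.787, -3.041, 0.0]
force: [-0.3, 0.7, 0.2]
grip_width: 0.157
```

Call:
step_arm(steps=[{"x":0,"y":0,"z":0,"rx":0,"ry":0,"rz":0,"gripper":0.45},{"x":0,"y":0,"z":0,"rx":0,"ry":0,"rz":0,"gripper":0.45},{"x":0,"y":0,"z":0,"rx":0,"ry":0,"rz":0,"gripper":0.45},{"x":0,"y":0,"z":0,"rx":0,"ry":0,"rz":0,"gripper":0.45},{"x":0,"y":0,"z":0.1,"rx":0,"ry":0,"rz":0,"gripper":0.45},{"x":0,"y":0,"z":0.25,"rx":0,"ry":0,"rz":0,"gripper":0.45},{"x":0,"y":0,"z":0.4,"rx":0,"ry":0,"rz":0,"gripper":0.45},{"x":0,"y":0.1,"z":0.55,"rx":0,"ry":0,"rz":0,"gripper":0.5},{"x":0,"y":0.25,"z":0.55,"rx":0,"ry":0,"rz":0,"gripper":0.5},{"x":0,"y":0.4,"z":0.55,"rx":0,"ry":0,"rz":0,"gripper":0.5},{"x":0,"y":0.55,"z":0.55,"rx":0,"ry":0,"rz":0,"gripper":0.5},{"x":0,"y":0.55,"z":0.55,"rx":0,"ry":0,"rz":0,"gripper":0.5},{"x":0,"y":0.55,"z":0.55,"rx":0,"ry":0,"rz":0,"gripper":0.5}])

```text
time: 15.0
tcp_pos: [0.4801, -0.0927, 0.2535]
tcp_rot: [-0.79, 3.04, -0.0]
force: [-0.2, -0.0, 0.8]
grip_width: 0.502
```

```bash
python3 - <<'E'
from h import *
for c in('wrist','side','scene'):
    im,_,_=snap(c,c+'6'); print(c); stands(c,c+'6')
    if c=='side': cv2.imwrite('pics/side6c.png',cv2.resize(im[180:340,220:430],None,fx=3.5,fy=3.5,interpolation=cv2.INTER_CUBIC))
print(bot.get_obs()['tcp_pos'])
E
```

```text
wrist
  sqslim rect 632.3 -58.8  38.6 37.3  a 11.2 circ [631.4 -58.2] 24.9 z 0.0647 587
  sqstout rect 457.5 -68.1  64.6 64.4  a 26.0 circ [457.3 -67.8] 44.9 z 0.0648 2878
  rslim rect 479.4 -257.0  51.6 49.8  a 22.1 circ [ 479.9 -257.9] 26.1 z 0.0648 1614
  rstout rect 620.2 -243.6  2.7 22.8  a 26.4 circ [ 621.4 -243. ] 11.4 z 0.0618 44
side
  sqslim rect 638.5 -64.4  59.0 52.1  a 10.8 circ [636.7 -64.9] 36.3 z 0.0624 212
  sqstout rect 454.0 -69.7  69.0 63.5  a 25.0 circ [453.8 -70.1] 45.0 z 0.0624 389
  rslim rect 475.2 -258.7  49.9 50.5  a 21.5 circ [ 476.1 -258.9] 27.1 z 0.0629 240
  rstout rect 643.5 -228.8  64.2 61.3  a 55.0 circ [ 644.1 -230.9] 34.1 z 0.0624 245
scene
  sqslim rect 641.1 -63.9  57.6 53.5  a 11.8 circ [639.5 -64.6] 37.8 z 0.0668 264
  sqstout rect 457.0 -68.0  70.2 62.6  a 26.1 circ [455.9 -66.3] 43.6 z 0.0669 268
  rslim rect 480.9 -256.0  48.9 49.6  a 43.7 circ [ 478.8 -256.8] 27.9 z 0.0666 136
  rstout rect 649.0 -227.8  63.5 62.8  a 16.5 circ [ 648.9 -227.5] 33.4 z 0.0669 242
[ 0.48001811 -0.09442342  0.25306109]
```

View pics/side6c.png

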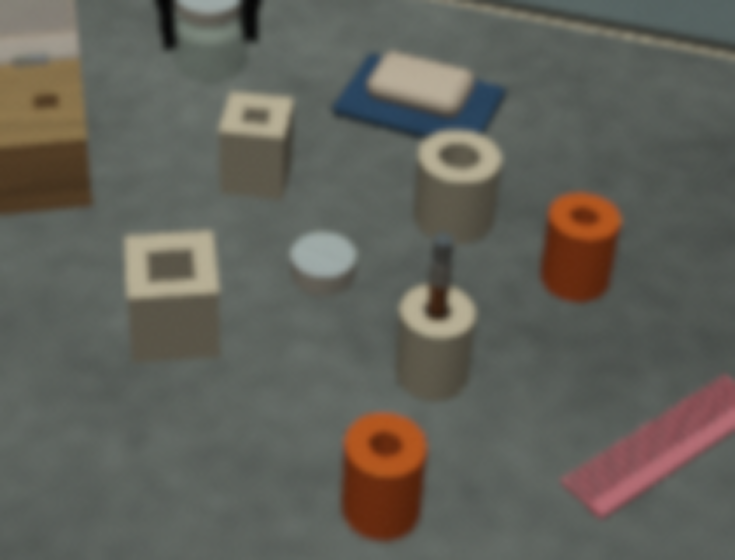

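View pics/wrist6.png

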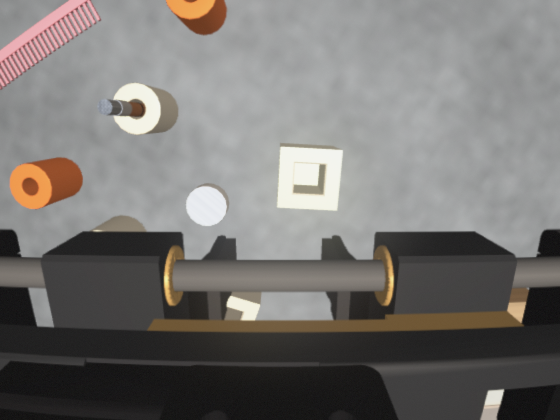

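Call:
step_arm(steps=[{"x":0.06,"y":0.15,"z":0,"rx":0,"ry":0,"rz":0,"gripper":0.52},{"x":0.11,"y":0.3,"z":0,"rx":0,"ry":0,"rz":0,"gripper":0.52},{"x":0.17,"y":0.45,"z":0,"rx":0,"ry":0,"rz":0,"gripper":0.52},{"x":0.23,"y":0.6,"z":0,"rx":0,"ry":0,"rz":0,"gripper":0.52},{"x":0.279,"y":0.75,"z":0,"rx":0,"ry":0,"rz":0,"gripper":0.52},{"x":0.279,"y":0.818,"z":0,"rx":0,"ry":0,"rz":0,"gripper":0.52},{"x":0.279,"y":0.818,"z":0,"rx":0,"ry":0,"rz":0,"gripper":0.52},{"x":0.279,"y":0.818,"z":-0.15,"rx":0,"ry":0,"rz":0,"gripper":0.52},{"x":0.279,"y":0.818,"z":-0.25,"rx":0,"ry":0,"rz":0,"gripper":0.52},{"x":0.279,"y":0.818,"z":-0.35,"rx":0,"ry":0,"rz":0,"gripper":0.52},{"x":0.279,"y":0.818,"z":-0.45,"rx":0,"ry":0,"rz":0,"gripper":0.52},{"x":0.279,"y":0.818,"z":-0.554,"rx":0,"ry":0,"rz":0,"gripper":0.52},{"x":0.279,"y":0.818,"z":-0.554,"rx":0,"ry":0,"rz":0,"gripper":0.52},{"x":0.279,"y":0.818,"z":-0.554,"rx":0,"ry":0,"rz":0,"gripper":0},{"x":0.279,"y":0.818,"z":-0.554,"rx":0,"ry":0,"rz":0,"gripper":0},{"x":0.279,"y":0.818,"z":-0.554,"rx":0,"ry":0,"rz":0,"gripper":0},{"x":0.279,"y":0.818,"z":-0.554,"rx":0,"ry":0,"rz":0,"gripper":0},{"x":0.279,"y":0.818,"z":-0.554,"rx":0,"ry":0,"rz":0,"gripper":0},{"x":0.279,"y":0.818,"z":-0.554,"rx":0,"ry":0,"rz":0,"gripper":0}])

```text
time: 17.05
tcp_pos: [0.5648, 0.1522, 0.0888]
tcp_rot: [-0.786, 3.038, -0.0]
force: [0.3, -0.9, 5.9]
grip_width: 0.299
```

Call:
step_arm(steps=[{"x":0,"y":0,"z":0.08,"rx":0,"ry":0,"rz":0,"gripper":0},{"x":0,"y":0,"z":0.2,"rx":0,"ry":0,"rz":0,"gripper":0},{"x":0,"y":0,"z":0.35,"rx":0,"ry":0,"rz":0,"gripper":0},{"x":0,"y":0,"z":0.5,"rx":0,"ry":0,"rz":0,"gripper":0},{"x":-0.06,"y":-0.1,"z":0.5,"rx":0,"ry":0,"rz":-0.033,"gripper":0},{"x":-0.12,"y":-0.2,"z":0.5,"rx":0,"ry":0,"rz":-0.033,"gripper":0},{"x":-0.183,"y":-0.32,"z":0.5,"rx":0,"ry":0,"rz":-0.033,"gripper":0},{"x":-0.183,"y":-0.44,"z":0.5,"rx":0,"ry":0,"rz":-0.033,"gripper":0},{"x":-0.183,"y":-0.56,"z":0.5,"rx":0,"ry":0,"rz":-0.033,"gripper":0},{"x":-0.183,"y":-0.637,"z":0.5,"rx":0,"ry":0,"rz":-0.033,"gripper":0},{"x":-0.183,"y":-0.637,"z":0.5,"rx":0,"ry":0,"rz":-0.033,"gripper":0},{"x":-0.183,"y":-0.637,"z":0.5,"rx":0,"ry":0,"rz":-0.033,"gripper":0},{"x":-0.183,"y":-0.637,"z":0.5,"rx":0,"ry":0,"rz":-0.033,"gripper":0}])

```text
time: 18.35
tcp_pos: [0.5088, -0.0385, 0.2368]
tcp_rot: [0.708, -3.061, -0.001]
force: [0.7, 0.4, -1.7]
grip_width: 0.3
```

```bash
python3 - <<'E'
from h import *
snap('wrist','wrist7'); stands('wrist','wrist7'); held('wrist7',0)
E
```

```text
sqslim 0
  sqstout rect 457.6 -68.3  63.9 64.7  a 25.9 circ [457.3 -68.1] 44.8 z 0.0649 3459
  rslim rect 480.0 -256.4  51.3 50.0  a 8.3 circ [ 480.4 -257.6] 26.3 z 0.0648 1860
  rstout rect 647.9 -229.7  63.0 63.7  a 40.2 circ [ 648.  -229.5] 32.4 z 0.0647 2074
zmin -0.0016343684648770318 tcp [ 0.5089 -0.0384  0.2368]
z 0.157 n 107 toolx front 0.0130  tooly -0.0119..0.0128
z 0.167 n 126 toolx front 0.0131  tooly -0.0119..0.0128
z 0.177 n 144 toolx front 0.0131  tooly -0.0120..0.0129
z 0.187 n 156 toolx front 0.0132  tooly -0.0121..0.0127
z 0.197 n 183 toolx front 0.0132  tooly -0.0119..0.0130
z 0.207 n 221 toolx front 0.0135  tooly -0.0119..0.0131
z 0.217 n 247 toolx front 0.0133  tooly -0.0120..0.0130
z 0.227 n 142 toolx front 0.0133  tooly -0.0118..0.0127
```

View pics/wrist7.png

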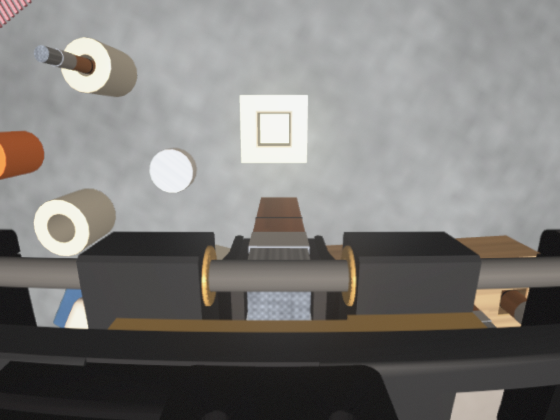

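The square stout brush hangs true and its stand's well at (273,128) is parallel to it, so I insert it.

Call:
step_arm(steps=[{"x":-0.1,"y":-0.06,"z":0,"rx":0,"ry":0,"rz":0,"gripper":0},{"x":-0.171,"y":-0.1,"z":0,"rx":0,"ry":0,"rz":0,"gripper":0},{"x":-0.171,"y":-0.1,"z":0,"rx":0,"ry":0,"rz":0,"gripper":0},{"x":-0.171,"y":-0.1,"z":-0.15,"rx":0,"ry":0,"rz":0,"gripper":0},{"x":-0.171,"y":-0.1,"z":-0.25,"rx":0,"ry":0,"rz":0,"gripper":0},{"x":-0.171,"y":-0.1,"z":-0.3,"rx":0,"ry":0,"rz":0,"gripper":0},{"x":-0.171,"y":-0.1,"z":-0.35,"rx":0,"ry":0,"rz":0,"gripper":0},{"x":-0.171,"y":-0.1,"z":-0.4,"rx":0,"ry":0,"rz":0,"gripper":0},{"x":-0.171,"y":-0.1,"z":-0.45,"rx":0,"ry":0,"rz":0,"gripper":0},{"x":-0.171,"y":-0.1,"z":-0.485,"rx":0,"ry":0,"rz":0,"gripper":0},{"x":-0.171,"y":-0.1,"z":-0.49,"rx":0,"ry":0,"rz":0,"gripper":0},{"x":-0.171,"y":-0.1,"z":-0.49,"rx":0,"ry":0,"rz":0,"gripper":0}])

```text
time: 19.6
tcp_pos: [0.458, -0.0689, 0.09]
tcp_rot: [0.708, -3.061, 0.0]
force: [0.6, -0.2, 0.1]
grip_width: 0.298
```

Call:
step_arm(steps=[{"x":0,"y":0,"z":0,"rx":0,"ry":0,"rz":0,"gripper":0.5},{"x":0,"y":0,"z":0,"rx":0,"ry":0,"rz":0,"gripper":0.5},{"x":0,"y":0,"z":0,"rx":0,"ry":0,"rz":0,"gripper":0.5},{"x":0,"y":0,"z":0,"rx":0,"ry":0,"rz":0,"gripper":0.5},{"x":0,"y":0,"z":0.1,"rx":0,"ry":0,"rz":0,"gripper":0.5},{"x":0,"y":0,"z":0.25,"rx":0,"ry":0,"rz":0,"gripper":0.5},{"x":0,"y":0,"z":0.4,"rx":0,"ry":0,"rz":0,"gripper":0.45},{"x":0.04,"y":0.1,"z":0.55,"rx":0,"ry":0,"rz":0.033,"gripper":0.45},{"x":0.08,"y":0.25,"z":0.55,"rx":0,"ry":0,"rz":0.033,"gripper":0.45},{"x":0.12,"y":0.4,"z":0.55,"rx":0,"ry":0,"rz":0.033,"gripper":0.45},{"x":0.16,"y":0.55,"z":0.55,"rx":0,"ry":0,"rz":0.033,"gripper":0.45},{"x":0.2,"y":0.7,"z":0.55,"rx":0,"ry":0,"rz":0.033,"gripper":0.45},{"x":0.255,"y":0.85,"z":0.55,"rx":0,"ry":0,"rz":0.033,"gripper":0.45},{"x":0.255,"y":0.91,"z":0.55,"rx":0,"ry":0,"rz":0.033,"gripper":0.45},{"x":0.255,"y":0.91,"z":0.55,"rx":0,"ry":0,"rz":0.033,"gripper":0.45},{"x":0.255,"y":0.91,"z":0.55,"rx":0,"ry":0,"rz":0.033,"gripper":0.45}])

```text
time: 21.2
tcp_pos: [0.5336, 0.2033, 0.2547]
tcp_rot: [0.786, -3.041, 0.001]
force: [-0.6, 0.1, -0.0]
grip_width: 0.447
```

```bash
python3 - <<'E'
from h import *
im,d,M=snap('wrist','wrist8'); P=cloud('wrist',d,M).reshape(-1,3);t=bot.get_obs()['tcp_pos'];print(t)
for c in([.535,.2045],[.506,.257]):
    Q=P[(np.hypot(P[:,0]-c[0],P[:,1]-c[1])<.028)&(abs(P[:,2]-.13)<.006)]
    r=cv2.minAreaRect((Q[:,:2]*1000).astype(np.float32)) if len(Q)>5 else 0;print(len(Q),r)
snap('side','side8');stands('side','side8')
E
```

```text
[0.53362867 0.202769   0.25502419]
239 ((535.7793579101562, 204.59140014648438), (13.58188247680664, 12.27828311920166), 28.917203903198242)
652 ((506.6517639160156, 256.7270812988281), (24.57394027709961, 24.12586784362793), 28.677806854248047)
  sqslim rect 637.0 -64.6  56.7 52.0  a 10.3 circ [637.  -66.7] 36.7 z 0.0623 213
  sqstout rect 454.8 -69.1  69.8 62.5  a 24.6 circ [453.1 -69.3] 44.8 z 0.0626 379
  rslim rect 475.2 -259.0  49.8 50.8  a 28.8 circ [ 477.9 -258.5] 27.7 z 0.0629 245
  rstout rect 644.7 -228.9  62.6 61.7  a 16.4 circ [ 644.3 -228.6] 33.1 z 0.0625 244
```

View pics/wrist8.png

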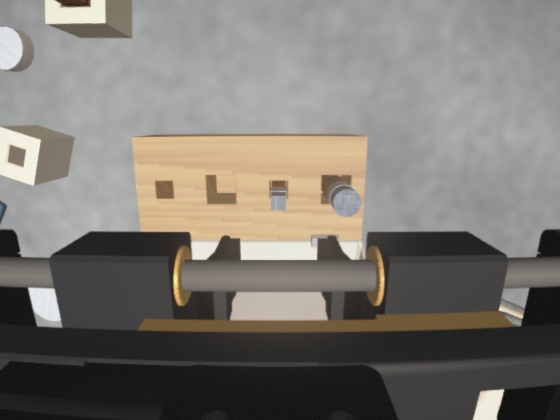

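View pics/side8.png

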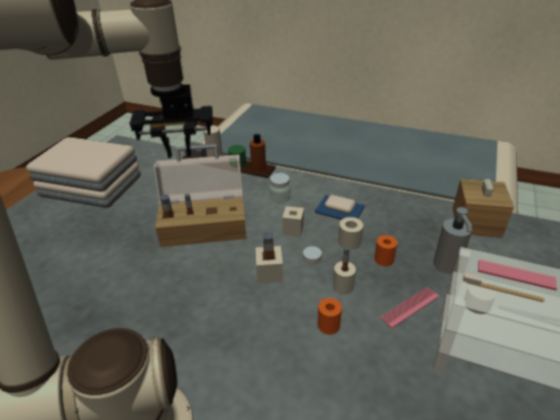

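Square stout is seated. The square slim sits at (279,200), aligned with the jaws, so I grasp it.

Call:
step_arm(steps=[{"x":0.007,"y":0.005,"z":-0.15,"rx":0,"ry":0,"rz":0,"gripper":0.45},{"x":0.007,"y":0.005,"z":-0.25,"rx":0,"ry":0,"rz":0,"gripper":0.45},{"x":0.007,"y":0.005,"z":-0.35,"rx":0,"ry":0,"rz":0,"gripper":0.45},{"x":0.007,"y":0.005,"z":-0.45,"rx":0,"ry":0,"rz":0,"gripper":0.45},{"x":0.007,"y":0.005,"z":-0.559,"rx":0,"ry":0,"rz":0,"gripper":0.45},{"x":0.007,"y":0.005,"z":-0.559,"rx":0,"ry":0,"rz":0,"gripper":0.45},{"x":0.007,"y":0.005,"z":-0.559,"rx":0,"ry":0,"rz":0,"gripper":0},{"x":0.007,"y":0.005,"z":-0.559,"rx":0,"ry":0,"rz":0,"gripper":0},{"x":0.007,"y":0.005,"z":-0.559,"rx":0,"ry":0,"rz":0,"gripper":0},{"x":0.007,"y":0.005,"z":-0.559,"rx":0,"ry":0,"rz":0,"gripper":0},{"x":0.007,"y":0.005,"z":-0.559,"rx":0,"ry":0,"rz":0,"gripper":0},{"x":0.007,"y":0.005,"z":-0.559,"rx":0,"ry":0,"rz":0,"gripper":0}])

```text
time: 22.5
tcp_pos: [0.5368, 0.2056, 0.0886]
tcp_rot: [-0.787, 3.039, 0.001]
force: [-1.7, 0.0, 5.5]
grip_width: 0.158
```

Call:
step_arm(steps=[{"x":0,"y":0,"z":0.08,"rx":0,"ry":0,"rz":0,"gripper":0},{"x":0,"y":0,"z":0.2,"rx":0,"ry":0,"rz":0,"gripper":0},{"x":0,"y":0,"z":0.35,"rx":0,"ry":0,"rz":0,"gripper":0},{"x":0,"y":0,"z":0.5,"rx":0,"ry":0,"rz":0,"gripper":0},{"x":0.05,"y":-0.1,"z":0.5,"rx":0,"ry":0,"rz":0,"gripper":0},{"x":0.12,"y":-0.22,"z":0.5,"rx":0,"ry":0,"rz":-0.05,"gripper":0},{"x":0.2,"y":-0.34,"z":0.5,"rx":0,"ry":0,"rz":-0.1,"gripper":0},{"x":0.28,"y":-0.46,"z":0.5,"rx":0,"ry":0,"rz":-0.15,"gripper":0},{"x":0.36,"y":-0.58,"z":0.5,"rx":0,"ry":0,"rz":-0.2,"gripper":0},{"x":0.44,"y":-0.7,"z":0.5,"rx":0,"ry":0,"rz":-0.2,"gripper":0},{"x":0.5,"y":-0.8,"z":0.5,"rx":0,"ry":0,"rz":-0.2,"gripper":0},{"x":0.537,"y":-0.859,"z":0.5,"rx":0,"ry":0,"rz":-0.2,"gripper":0},{"x":0.537,"y":-0.859,"z":0.5,"rx":0,"ry":0,"rz":-0.2,"gripper":0},{"x":0.537,"y":-0.859,"z":0.5,"rx":0,"ry":0,"rz":-0.2,"gripper":0},{"x":0.537,"y":-0.859,"z":0.5,"rx":0,"ry":0,"rz":-0.2,"gripper":0}])

```text
time: 24.0
tcp_pos: [0.6968, -0.0516, 0.2371]
tcp_rot: [0.302, -3.127, -0.0]
force: [0.4, 0.5, -0.1]
grip_width: 0.161
```

```bash
python3 - <<'E'
from h import *
snap('wrist','wrist9'); stands('wrist','wrist9'); held('wrist9',0)
E
```

```text
sqslim rect 642.0 -64.2  51.7 52.3  a 10.9 circ [641.8 -64. ] 36.3 z 0.0649 2545
sqstout 0
rslim 0
  rstout rect 648.2 -229.3  62.9 63.1  a 26.9 circ [ 648.3 -229.1] 32.3 z 0.0647 2652
zmin -0.001791464257883597 tcp [ 0.6969 -0.0514  0.2374]
z 0.157 n 62 toolx front 0.0089  tooly -0.0063..0.0073
z 0.167 n 76 toolx front 0.0089  tooly -0.0060..0.0070
z 0.177 n 81 toolx front 0.0090  tooly -0.0063..0.0074
z 0.187 n 95 toolx front 0.0090  tooly -0.0061..0.0071
z 0.197 n 102 toolx front 0.0090  tooly -0.0064..0.0073
z 0.207 n 126 toolx front 0.0092  tooly -0.0066..0.0074
z 0.217 n 147 toolx front 0.0091  tooly -0.0062..0.0073
z 0.227 n 80 toolx front 0.0091  tooly -0.0060..0.0070
```

View pics/wrist9.png

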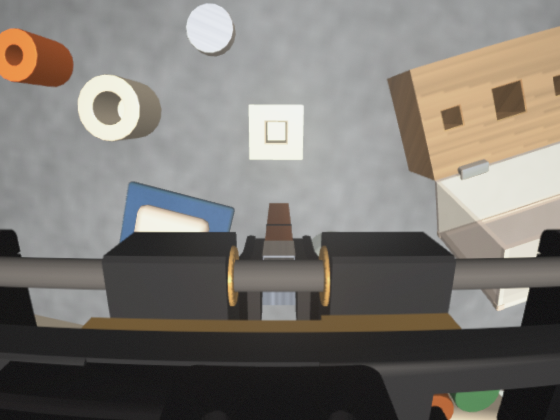

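Call:
step_arm(steps=[{"x":-0.1,"y":-0.02,"z":0,"rx":0,"ry":0,"rz":0,"gripper":0},{"x":-0.177,"y":-0.041,"z":0,"rx":0,"ry":0,"rz":0,"gripper":0},{"x":-0.177,"y":-0.041,"z":0,"rx":0,"ry":0,"rz":0,"gripper":0},{"x":-0.177,"y":-0.041,"z":-0.15,"rx":0,"ry":0,"rz":0,"gripper":0},{"x":-0.177,"y":-0.041,"z":-0.25,"rx":0,"ry":0,"rz":0,"gripper":0},{"x":-0.177,"y":-0.041,"z":-0.3,"rx":0,"ry":0,"rz":0,"gripper":0},{"x":-0.177,"y":-0.041,"z":-0.35,"rx":0,"ry":0,"rz":0,"gripper":0},{"x":-0.177,"y":-0.041,"z":-0.4,"rx":0,"ry":0,"rz":0,"gripper":0},{"x":-0.177,"y":-0.041,"z":-0.45,"rx":0,"ry":0,"rz":0,"gripper":0},{"x":-0.177,"y":-0.041,"z":-0.485,"rx":0,"ry":0,"rz":0,"gripper":0},{"x":-0.177,"y":-0.041,"z":-0.492,"rx":0,"ry":0,"rz":0,"gripper":0},{"x":-0.177,"y":-0.041,"z":-0.492,"rx":0,"ry":0,"rz":0,"gripper":0}])

```text
time: 25.25
tcp_pos: [0.6445, -0.0644, 0.0898]
tcp_rot: [-0.302, 3.127, -0.0]
force: [0.3, -0.5, 0.1]
grip_width: 0.16
```

Call:
step_arm(steps=[{"x":0,"y":0,"z":0,"rx":0,"ry":0,"rz":0,"gripper":0.45},{"x":0,"y":0,"z":0,"rx":0,"ry":0,"rz":0,"gripper":0.45},{"x":0,"y":0,"z":0,"rx":0,"ry":0,"rz":0,"gripper":0.45},{"x":0,"y":0,"z":0,"rx":0,"ry":0,"rz":0,"gripper":0.45},{"x":0,"y":0,"z":0.1,"rx":0,"ry":0,"rz":0,"gripper":0.45},{"x":0,"y":0,"z":0.25,"rx":0,"ry":0,"rz":0,"gripper":0.45},{"x":0,"y":0,"z":0.4,"rx":0,"ry":0,"rz":0,"gripper":0.5},{"x":-0.06,"y":0.1,"z":0.55,"rx":0,"ry":0,"rz":0.05,"gripper":0.52},{"x":-0.12,"y":0.22,"z":0.55,"rx":0,"ry":0,"rz":0.1,"gripper":0.52},{"x":-0.18,"y":0.34,"z":0.55,"rx":0,"ry":0,"rz":0.15,"gripper":0.52},{"x":-0.24,"y":0.48,"z":0.55,"rx":0,"ry":0,"rz":0.2,"gripper":0.52},{"x":-0.3,"y":0.62,"z":0.55,"rx":0,"ry":0,"rz":0.2,"gripper":0.52},{"x":-0.36,"y":0.76,"z":0.55,"rx":0,"ry":0,"rz":0.2,"gripper":0.52},{"x":-0.43,"y":0.88,"z":0.55,"rx":0,"ry":0,"rz":0.2,"gripper":0.52},{"x":-0.46,"y":0.95,"z":0.55,"rx":0,"ry":0,"rz":0.2,"gripper":0.52},{"x":-0.46,"y":0.95,"z":0.55,"rx":0,"ry":0,"rz":0.2,"gripper":0.52},{"x":-0.46,"y":0.95,"z":0.55,"rx":0,"ry":0,"rz":0.2,"gripper":0.52}])

```text
time: 26.95
tcp_pos: [0.506, 0.2204, 0.2548]
tcp_rot: [-0.788, 3.041, -0.0]
force: [0.0, -0.2, -0.1]
grip_width: 0.52
```

```bash
python3 - <<'E'
from h import *
im,d,M=snap('wrist','wrist10'); P=cloud('wrist',d,M).reshape(-1,3);t=bot.get_obs()['tcp_pos'];print(t)
for c in([.506,.257],):
    Q=P[(np.hypot(P[:,0]-c[0],P[:,1]-c[1])<.028)&(abs(P[:,2]-.13)<.006)]
    print(len(Q),cv2.minAreaRect((Q[:,:2]*1000).astype(np.float32)))
snap('side','side10');stands('side','side10')
im,_,_=snap('scene','scene10');stands('scene','scene10')
E
```

```text
[0.50628678 0.21985985 0.25480109]
647 ((506.5303039550781, 256.9410705566406), (24.979612350463867, 24.440731048583984), 55.853759765625)
  sqslim rect 637.8 -64.5  59.7 52.4  a 10.2 circ [636.4 -66.3] 37.2 z 0.0627 209
  sqstout rect 454.8 -69.1  69.8 62.5  a 24.3 circ [454.3 -68.8] 45.5 z 0.0626 367
  rslim rect 475.7 -258.5  49.1 51.1  a 25.3 circ [ 476.9 -258.6] 28.1 z 0.0629 242
  rstout rect 643.6 -229.3  64.0 61.9  a 60.5 circ [ 644.4 -227.3] 34.2 z 0.0624 241
  sqslim rect 640.9 -63.5  56.8 53.5  a 13.7 circ [640.2 -63.1] 36.4 z 0.0667 243
  sqstout rect 456.9 -67.1  71.1 63.1  a 27.7 circ [454.2 -68.2] 45.2 z 0.0669 242
  rslim rect 479.6 -256.4  49.2 50.0  a 43.0 circ [ 477.9 -256.2] 28.1 z 0.0669 132
  rstout rect 647.4 -227.4  65.0 62.0  a 37.3 circ [ 647.2 -229.2] 33.8 z 0.0666 243
```

View pics/scene10.png

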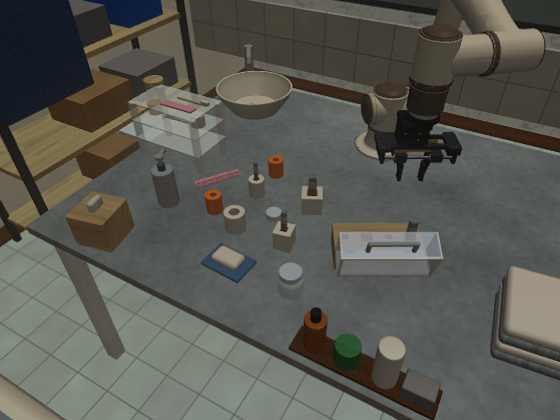

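Three brushes stand in their stands; the round stout one remains.

Call:
step_arm(steps=[{"x":0.002,"y":0.122,"z":0,"rx":0,"ry":0,"rz":0,"gripper":0.52},{"x":0.002,"y":0.122,"z":0,"rx":0,"ry":0,"rz":0,"gripper":0.52},{"x":0.002,"y":0.122,"z":-0.15,"rx":0,"ry":0,"rz":0,"gripper":0.52},{"x":0.002,"y":0.122,"z":-0.25,"rx":0,"ry":0,"rz":0,"gripper":0.52},{"x":0.002,"y":0.122,"z":-0.35,"rx":0,"ry":0,"rz":0,"gripper":0.52},{"x":0.002,"y":0.122,"z":-0.45,"rx":0,"ry":0,"rz":0,"gripper":0.52},{"x":0.002,"y":0.122,"z":-0.559,"rx":0,"ry":0,"rz":0,"gripper":0.52},{"x":0.002,"y":0.122,"z":-0.559,"rx":0,"ry":0,"rz":0,"gripper":0.52},{"x":0.002,"y":0.122,"z":-0.559,"rx":0,"ry":0,"rz":0,"gripper":0},{"x":0.002,"y":0.122,"z":-0.559,"rx":0,"ry":0,"rz":0,"gripper":0},{"x":0.002,"y":0.122,"z":-0.559,"rx":0,"ry":0,"rz":0,"gripper":0},{"x":0.002,"y":0.122,"z":-0.559,"rx":0,"ry":0,"rz":0,"gripper":0},{"x":0.002,"y":0.122,"z":-0.559,"rx":0,"ry":0,"rz":0,"gripper":0},{"x":0.002,"y":0.122,"z":-0.559,"rx":0,"ry":0,"rz":0,"gripper":0}])

```text
time: 28.5
tcp_pos: [0.5078, 0.2575, 0.0887]
tcp_rot: [-0.786, 3.038, 0.001]
force: [-0.2, -0.4, 5.9]
grip_width: 0.291
```

Call:
step_arm(steps=[{"x":0,"y":0,"z":0.08,"rx":0,"ry":0,"rz":0,"gripper":0},{"x":0,"y":0,"z":0.2,"rx":0,"ry":0,"rz":0,"gripper":0},{"x":0,"y":0,"z":0.35,"rx":0,"ry":0,"rz":0,"gripper":0},{"x":0,"y":0,"z":0.52,"rx":0,"ry":0,"rz":0,"gripper":0},{"x":0.03,"y":-0.1,"z":0.52,"rx":0,"ry":0,"rz":0,"gripper":0},{"x":0.08,"y":-0.22,"z":0.52,"rx":0,"ry":0,"rz":0,"gripper":0},{"x":0.14,"y":-0.36,"z":0.52,"rx":0,"ry":0,"rz":0,"gripper":0},{"x":0.2,"y":-0.5,"z":0.52,"rx":0,"ry":0,"rz":0,"gripper":0},{"x":0.26,"y":-0.64,"z":0.52,"rx":0,"ry":0,"rz":0,"gripper":0},{"x":0.32,"y":-0.78,"z":0.52,"rx":0,"ry":0,"rz":0,"gripper":0},{"x":0.38,"y":-0.9,"z":0.52,"rx":0,"ry":0,"rz":0,"gripper":0},{"x":0.4,"y":-1,"z":0.52,"rx":0,"ry":0,"rz":0,"gripper":0}])

```text
time: 29.7
tcp_pos: [0.6275, -0.0452, 0.242]
tcp_rot: [0.784, -3.041, -0.001]
force: [0.4, 0.1, -0.8]
grip_width: 0.296
```

Call:
step_arm(steps=[{"x":0.06,"y":-0.12,"z":0,"rx":0,"ry":0,"rz":0,"gripper":0},{"x":0.12,"y":-0.24,"z":0,"rx":0,"ry":0,"rz":0,"gripper":0},{"x":0.18,"y":-0.36,"z":0,"rx":0,"ry":0,"rz":0,"gripper":0},{"x":0.24,"y":-0.46,"z":0,"rx":0,"ry":0,"rz":0,"gripper":0},{"x":0.24,"y":-0.525,"z":0,"rx":0,"ry":0,"rz":0,"gripper":0},{"x":0.24,"y":-0.525,"z":0,"rx":0,"ry":0,"rz":0,"gripper":0},{"x":0.24,"y":-0.525,"z":0,"rx":0,"ry":0,"rz":0,"gripper":0},{"x":0.24,"y":-0.525,"z":0,"rx":0,"ry":0,"rz":0,"gripper":0}])

```text
time: 30.5
tcp_pos: [0.6984, -0.1995, 0.2433]
tcp_rot: [-0.788, 3.041, 0.001]
force: [-1.2, -0.1, -1.1]
grip_width: 0.296
```

```bash
python3 - <<'E'
from h import *
snap('wrist','wrist11'); stands('wrist','wrist11'); held('wrist11',0)
E
```

```text
sqslim rect 642.0 -64.4  52.9 53.6  a 10.8 circ [641.9 -65.3] 36.5 z 0.0648 1956
  sqstout rect 457.8 -68.4  65.5 67.1  a 26.7 circ [457.5 -68.3] 45.3 z 0.0649 2898
rslim 0
  rstout rect 648.4 -229.5  63.0 63.0  a 78.5 circ [ 648.4 -229.4] 31.9 z 0.0648 2479
zmin -0.0016999658738519052 tcp [ 0.6985 -0.1994  0.2434]
z 0.163 n 85 toolx front 0.0141  tooly -0.0115..0.0117
z 0.173 n 105 toolx front 0.0143  tooly -0.0112..0.0119
z 0.183 n 121 toolx front 0.0142  tooly -0.0109..0.0121
z 0.193 n 139 toolx front 0.0143  tooly -0.0113..0.0120
z 0.203 n 154 toolx front 0.0141  tooly -0.0113..0.0121
z 0.213 n 194 toolx front 0.0143  tooly -0.0119..0.0127
z 0.223 n 215 toolx front 0.0143  tooly -0.0116..0.0123
z 0.233 n 126 toolx front 0.0143  tooly -0.0112..0.0119
```

View pics/wrist11.png

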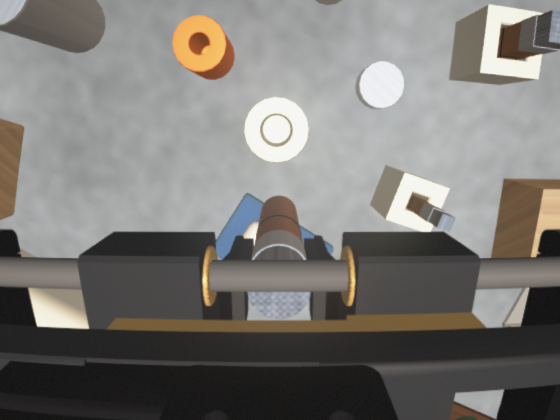

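Call:
step_arm(steps=[{"x":-0.1,"y":-0.06,"z":0,"rx":0,"ry":0,"rz":0,"gripper":0},{"x":-0.165,"y":-0.099,"z":0,"rx":0,"ry":0,"rz":0,"gripper":0},{"x":-0.165,"y":-0.099,"z":0,"rx":0,"ry":0,"rz":0,"gripper":0},{"x":-0.165,"y":-0.099,"z":-0.15,"rx":0,"ry":0,"rz":0,"gripper":0},{"x":-0.165,"y":-0.099,"z":-0.25,"rx":0,"ry":0,"rz":0,"gripper":0},{"x":-0.165,"y":-0.099,"z":-0.32,"rx":0,"ry":0,"rz":0,"gripper":0},{"x":-0.165,"y":-0.099,"z":-0.37,"rx":0,"ry":0,"rz":0,"gripper":0},{"x":-0.165,"y":-0.099,"z":-0.42,"rx":0,"ry":0,"rz":0,"gripper":0},{"x":-0.165,"y":-0.099,"z":-0.47,"rx":0,"ry":0,"rz":0,"gripper":0},{"x":-0.165,"y":-0.099,"z":-0.505,"rx":0,"ry":0,"rz":0,"gripper":0},{"x":-0.165,"y":-0.099,"z":-0.512,"rx":0,"ry":0,"rz":0,"gripper":0},{"x":-0.165,"y":-0.099,"z":-0.512,"rx":0,"ry":0,"rz":0,"gripper":0}])

```text
time: 31.75
tcp_pos: [0.6495, -0.2301, 0.0895]
tcp_rot: [-0.787, 3.041, -0.0]
force: [-0.4, -0.3, -0.5]
grip_width: 0.293
```

Call:
step_arm(steps=[{"x":0,"y":0,"z":0,"rx":0,"ry":0,"rz":0,"gripper":0.52},{"x":0,"y":0,"z":0,"rx":0,"ry":0,"rz":0,"gripper":0.52},{"x":0,"y":0,"z":0,"rx":0,"ry":0,"rz":0,"gripper":0.52},{"x":0,"y":0,"z":0,"rx":0,"ry":0,"rz":0,"gripper":0.52},{"x":0,"y":0,"z":0.1,"rx":0,"ry":0,"rz":0,"gripper":0.52},{"x":0,"y":0,"z":0.25,"rx":0,"ry":0,"rz":0,"gripper":0.52},{"x":0,"y":0,"z":0.4,"rx":0,"ry":0,"rz":0,"gripper":0.52},{"x":0,"y":0.05,"z":0.55,"rx":0,"ry":0,"rz":0,"gripper":0.5},{"x":0,"y":0.18,"z":0.6,"rx":0,"ry":0,"rz":0,"gripper":0.5},{"x":0,"y":0.32,"z":0.6,"rx":0,"ry":0,"rz":0,"gripper":0.5},{"x":0,"y":0.4,"z":0.6,"rx":0,"ry":0,"rz":0,"gripper":0.5},{"x":0,"y":0.4,"z":0.6,"rx":0,"ry":0,"rz":0,"gripper":0.5}])

```text
time: 32.95
tcp_pos: [0.6493, -0.1074, 0.27]
tcp_rot: [-0.792, 3.039, 0.001]
force: [-1.3, -0.7, -0.5]
grip_width: 0.5
```

```bash
python3 - <<'E'
from h import *
ims=[]
for c,(x0,x1,y0,y1) in {'scene':(180,460,130,290),'side':(140,420,130,290)}.items():
    im,_,_=snap(c,c+'12'); ims.append(cv2.resize(im[y0:y1,x0:x1],None,fx=2.7,fy=1.8*1.0,interpolation=cv2.INTER_CUBIC)); stands(c,c+'12')
cv2.imwrite('pics/both12.png',np.vstack(ims))
print(bot.get_obs()['joint_positions'])
E
```

```text
sqslim rect 640.1 -64.1  56.6 53.1  a 11.0 circ [639.6 -63.3] 35.8 z 0.0668 240
  sqstout rect 457.1 -67.2  71.9 62.8  a 27.6 circ [457.  -64.7] 43.6 z 0.0671 247
  rslim rect 481.3 -255.2  51.8 49.3  a 40.2 circ [ 479.4 -254.5] 27.8 z 0.0669 135
  rstout rect 648.9 -226.5  60.2 62.8  a 44.5 circ [ 648.7 -226.8] 34.1 z 0.0668 222
  sqslim rect 637.1 -64.7  56.2 52.4  a 10.9 circ [637.4 -65.8] 36.4 z 0.0622 210
  sqstout rect 454.1 -69.0  69.6 63.1  a 26.1 circ [453.3 -69.4] 46.3 z 0.0627 370
  rslim rect 476.3 -258.1  50.1 50.4  a 36.6 circ [ 477.7 -259.1] 27.3 z 0.0627 240
  rstout rect 641.2 -229.7  58.6 61.9  a 13.4 circ [ 644.  -228.8] 33.2 z 0.0627 230
[ 7.73866665e-02  4.17718027e-01  1.76222722e-01  1.88077803e-04
 -1.32899799e+00 -1.14132884e+00]
```

View pics/both12.png

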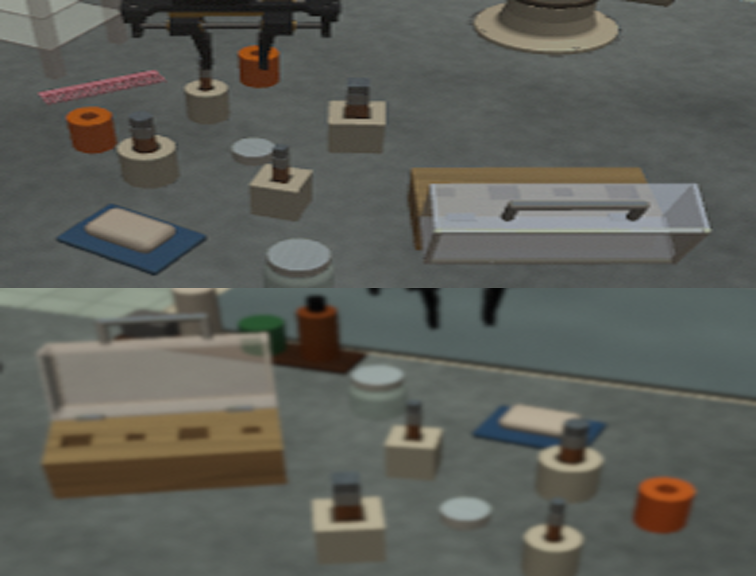

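All four stand in their stands with rings at the rims and the hood still open. Next I take hold of the handle to shut it.

Call:
step_arm(steps=[{"x":0.01,"y":0.12,"z":0.05,"rx":0,"ry":0,"rz":0.1,"gripper":0.34},{"x":0.02,"y":0.24,"z":0.05,"rx":0,"ry":0,"rz":0.2,"gripper":0.34},{"x":0.03,"y":0.36,"z":0.05,"rx":0,"ry":0,"rz":0.3,"gripper":0.34},{"x":0.04,"y":0.48,"z":0.05,"rx":0,"ry":0,"rz":0.4,"gripper":0.34},{"x":0.05,"y":0.6,"z":0.05,"rx":0,"ry":0,"rz":0.5,"gripper":0.34},{"x":0.06,"y":0.7,"z":0.05,"rx":0,"ry":0,"rz":0.6,"gripper":0.34},{"x":0.07,"y":0.8,"z":0.05,"rx":0,"ry":0,"rz":0.7,"gripper":0.34},{"x":0.08,"y":0.9,"z":0.05,"rx":0,"ry":0,"rz":0.8,"gripper":0.34},{"x":0.1,"y":1,"z":0.05,"rx":0,"ry":0,"rz":0.9,"gripper":0.34},{"x":0.1,"y":1,"z":0.05,"rx":0,"ry":0,"rz":1,"gripper":0.34},{"x":0.1,"y":1,"z":0.05,"rx":0,"ry":0,"rz":1,"gripper":0.34},{"x":0.1,"y":1,"z":0.05,"rx":0,"ry":0,"rz":1,"gripper":0.34},{"x":0.1,"y":1,"z":0.05,"rx":0,"ry":0,"rz":1,"gripper":0.34}])

```text
time: 34.35
tcp_pos: [0.6796, 0.1885, 0.2841]
tcp_rot: [2.704, -1.599, -0.0]
force: [-1.3, -0.1, 0.7]
grip_width: 0.341
```

```bash
python3 - <<'E'
from h import *
o=bot.get_obs();print(o['tcp_pos'],o['tcp_rot'])
for c in('wrist','side','scene'):
    im,d,M=snap(c,c+'13');P=cloud(c,d,M).reshape(-1,3);P=P[np.isfinite(P[:,0])]
    yaw=np.radians(29);ex=np.array([np.cos(yaw),np.sin(yaw)]);ey=np.array([-ex[1],ex[0]])
    L=np.c_[(P[:,:2]-[.597,.2047])@ex,(P[:,:2]-[.597,.2047])@ey,P[:,2]]
    Q=L[(abs(L[:,0]-.094)<.016)&(abs(L[:,1])<.065)&(L[:,2]>.175)&(L[:,2]<.205)]
    if len(Q): print(c,len(Q),np.percentile(Q,[2,50,98],axis=0).round(4).tolist())
E
```

```text
[0.67963699 0.18853435 0.28412018] [ 2.70386145e+00 -1.59883930e+00 -1.83729684e-04]
wrist 904 [[0.0851, -0.0613, 0.1766], [0.0926, -0.0452, 0.1954], [0.1006, 0.049, 0.1978]]
side 197 [[0.0811, -0.058, 0.1772], [0.0875, 0.0009, 0.1898], [0.0944, 0.0583, 0.1948]]
scene 335 [[0.0881, -0.0594, 0.1801], [0.0962, -0.0008, 0.1966], [0.1003, 0.0566, 0.2007]]
```

View pics/wrist13.png

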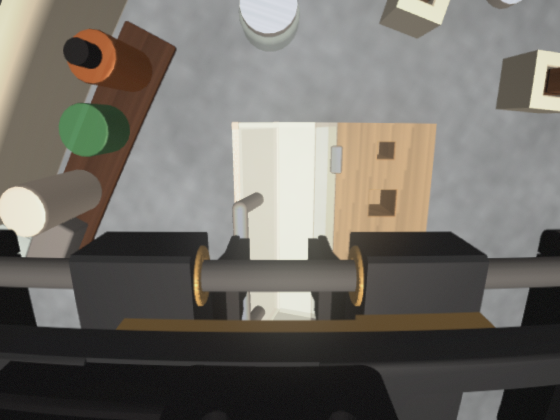

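Call:
step_arm(steps=[{"x":-0.004,"y":0.12,"z":0,"rx":0,"ry":0,"rz":0,"gripper":0.34},{"x":-0.004,"y":0.204,"z":0,"rx":0,"ry":0,"rz":0,"gripper":0.34},{"x":-0.004,"y":0.204,"z":0,"rx":0,"ry":0,"rz":0,"gripper":0.34},{"x":-0.004,"y":0.204,"z":-0.12,"rx":0,"ry":0,"rz":0,"gripper":0.34},{"x":-0.004,"y":0.204,"z":-0.24,"rx":0,"ry":0,"rz":0,"gripper":0.34},{"x":-0.004,"y":0.204,"z":-0.364,"rx":0,"ry":0,"rz":0,"gripper":0.34},{"x":-0.004,"y":0.204,"z":-0.364,"rx":0,"ry":0,"rz":0,"gripper":0.34},{"x":-0.004,"y":0.204,"z":-0.364,"rx":0,"ry":0,"rz":0,"gripper":0.34},{"x":-0.004,"y":0.204,"z":-0.364,"rx":0,"ry":0,"rz":0,"gripper":0},{"x":-0.004,"y":0.204,"z":-0.364,"rx":0,"ry":0,"rz":0,"gripper":0},{"x":-0.004,"y":0.204,"z":-0.364,"rx":0,"ry":0,"rz":0,"gripper":0},{"x":-0.004,"y":0.204,"z":-0.364,"rx":0,"ry":0,"rz":0,"gripper":0},{"x":-0.004,"y":0.204,"z":-0.364,"rx":0,"ry":0,"rz":0,"gripper":0}], grip_force=15)

```text
time: 35.8
tcp_pos: [0.6793, 0.2514, 0.1769]
tcp_rot: [-2.704, 1.593, -0.004]
force: [2.3, 1.3, 3.4]
grip_width: 0.126
```

```bash
python3 - <<'E'
import numpy as np
yaw=np.radians(29)
g=lambda t:(.145*np.cos(t)-.05*np.sin(t),.145*np.sin(t)+.05*np.cos(t))
f0,z0=g(1.9)
for t in np.arange(1.9,-.01,-.1):
    f,z=g(t);d=f0-f; print(round(t,2),np.round([d*np.cos(yaw)/.3,d*np.sin(yaw)/.3,(z-z0)/.3],3))
E
```

```text
1.9 [0. 0. 0.]
1.8 [-0.037 -0.02   0.029]
1.7 [-0.076 -0.042  0.054]
1.6 [-0.117 -0.065  0.075]
1.5 [-0.159 -0.088  0.09 ]
1.4 [-0.203 -0.112  0.101]
1.3 [-0.247 -0.137  0.107]
1.2 [-0.292 -0.162  0.107]
1.1 [-0.336 -0.186  0.103]
1.0 [-0.38  -0.211  0.093]
0.9 [-0.423 -0.235  0.079]
0.8 [-0.465 -0.258  0.059]
0.7 [-0.504 -0.279  0.035]
0.6 [-0.541 -0.3    0.007]
0.5 [-0.576 -0.319 -0.026]
0.4 [-0.607 -0.337 -0.062]
0.3 [-0.635 -0.352 -0.101]
0.2 [-0.66  -0.366 -0.144]
0.1 [-0.681 -0.377 -0.189]
-0.0 [-0.697 -0.387 -0.237]
```

Call:
step_arm(steps=[{"x":-0.018,"y":-0.01,"z":0.015,"rx":0,"ry":0,"rz":0,"gripper":0},{"x":-0.037,"y":-0.02,"z":0.029,"rx":0,"ry":0,"rz":0,"gripper":0},{"x":-0.056,"y":-0.031,"z":0.042,"rx":0,"ry":0,"rz":0,"gripper":0},{"x":-0.076,"y":-0.042,"z":0.054,"rx":0,"ry":0,"rz":0,"gripper":0},{"x":-0.096,"y":-0.053,"z":0.065,"rx":0,"ry":0,"rz":0,"gripper":0},{"x":-0.117,"y":-0.065,"z":0.075,"rx":0,"ry":0,"rz":0,"gripper":0},{"x":-0.138,"y":-0.076,"z":0.083,"rx":0,"ry":0,"rz":0,"gripper":0},{"x":-0.159,"y":-0.088,"z":0.09,"rx":0,"ry":0,"rz":0,"gripper":0},{"x":-0.181,"y":-0.1,"z":0.096,"rx":0,"ry":0,"rz":0,"gripper":0},{"x":-0.203,"y":-0.112,"z":0.101,"rx":0,"ry":0,"rz":0,"gripper":0},{"x":-0.225,"y":-0.125,"z":0.104,"rx":0,"ry":0,"rz":0,"gripper":0},{"x":-0.247,"y":-0.137,"z":0.107,"rx":0,"ry":0,"rz":0,"gripper":0},{"x":-0.27,"y":-0.15,"z":0.107,"rx":0,"ry":0,"rz":0,"gripper":0},{"x":-0.292,"y":-0.162,"z":0.107,"rx":0,"ry":0,"rz":0,"gripper":0},{"x":-0.314,"y":-0.174,"z":0.106,"rx":0,"ry":0,"rz":0,"gripper":0},{"x":-0.336,"y":-0.186,"z":0.103,"rx":0,"ry":0,"rz":0,"gripper":0},{"x":-0.358,"y":-0.199,"z":0.098,"rx":0,"ry":0,"rz":0,"gripper":0},{"x":-0.38,"y":-0.211,"z":0.093,"rx":0,"ry":0,"rz":0,"gripper":0}])

```text
time: 37.6
tcp_pos: [0.5632, 0.1872, 0.2024]
tcp_rot: [2.706, -1.595, -0.001]
force: [0.8, 1.4, -0.1]
grip_width: 0.127
```

Call:
step_arm(steps=[{"x":-0.021,"y":-0.012,"z":-0.007,"rx":0,"ry":0,"rz":0,"gripper":0},{"x":-0.043,"y":-0.024,"z":-0.014,"rx":0,"ry":0,"rz":0,"gripper":0},{"x":-0.064,"y":-0.036,"z":-0.024,"rx":0,"ry":0,"rz":0,"gripper":0},{"x":-0.085,"y":-0.047,"z":-0.034,"rx":0,"ry":0,"rz":0,"gripper":0},{"x":-0.104,"y":-0.058,"z":-0.045,"rx":0,"ry":0,"rz":0,"gripper":0},{"x":-0.124,"y":-0.068,"z":-0.058,"rx":0,"ry":0,"rz":0,"gripper":0},{"x":-0.143,"y":-0.079,"z":-0.072,"rx":0,"ry":0,"rz":0,"gripper":0},{"x":-0.161,"y":-0.089,"z":-0.086,"rx":0,"ry":0,"rz":0,"gripper":0},{"x":-0.179,"y":-0.099,"z":-0.102,"rx":0,"ry":0,"rz":0,"gripper":0},{"x":-0.196,"y":-0.108,"z":-0.119,"rx":0,"ry":0,"rz":0,"gripper":0},{"x":-0.212,"y":-0.117,"z":-0.137,"rx":0,"ry":0,"rz":0,"gripper":0},{"x":-0.227,"y":-0.126,"z":-0.155,"rx":0,"ry":0,"rz":0,"gripper":0},{"x":-0.241,"y":-0.134,"z":-0.174,"rx":0,"ry":0,"rz":0,"gripper":0},{"x":-0.255,"y":-0.141,"z":-0.194,"rx":0,"ry":0,"rz":0,"gripper":0},{"x":-0.268,"y":-0.148,"z":-0.215,"rx":0,"ry":0,"rz":0,"gripper":0},{"x":-0.28,"y":-0.155,"z":-0.237,"rx":0,"ry":0,"rz":0,"gripper":0},{"x":-0.291,"y":-0.161,"z":-0.26,"rx":0,"ry":0,"rz":0,"gripper":0},{"x":-0.301,"y":-0.166,"z":-0.282,"rx":0,"ry":0,"rz":0,"gripper":0},{"x":-0.31,"y":-0.172,"z":-0.31,"rx":0,"ry":0,"rz":0,"gripper":0},{"x":-0.315,"y":-0.175,"z":-0.325,"rx":0,"ry":0,"rz":0,"gripper":0}])

```text
time: 39.6
tcp_pos: [0.4702, 0.1352, 0.1064]
tcp_rot: [-2.707, 1.593, -0.002]
force: [-4.9, 2.6, 21.9]
grip_width: 0.13
```

Call:
step_arm(steps=[{"x":0,"y":0,"z":0,"rx":0,"ry":0,"rz":0,"gripper":0.32},{"x":0,"y":0,"z":0,"rx":0,"ry":0,"rz":0,"gripper":0.32},{"x":0,"y":0,"z":0,"rx":0,"ry":0,"rz":0,"gripper":0.32},{"x":0,"y":0,"z":0,"rx":0,"ry":0,"rz":0,"gripper":0.32},{"x":0,"y":0,"z":0.06,"rx":0,"ry":0,"rz":0,"gripper":0.32},{"x":0,"y":0,"z":0.15,"rx":0,"ry":0,"rz":0,"gripper":0.32},{"x":0,"y":0,"z":0.3,"rx":0,"ry":0,"rz":0,"gripper":0.32},{"x":0,"y":0,"z":0.45,"rx":0,"ry":0,"rz":0,"gripper":0.32},{"x":0,"y":0,"z":0.55,"rx":0,"ry":0,"rz":0,"gripper":0.32},{"x":0,"y":0,"z":0.55,"rx":0,"ry":0,"rz":0,"gripper":0.32},{"x":0,"y":0,"z":0.55,"rx":0,"ry":0,"rz":0,"gripper":0.32},{"x":0,"y":0,"z":0.55,"rx":0,"ry":0,"rz":0,"gripper":0.32},{"x":0,"y":0,"z":0.55,"rx":0,"ry":0,"rz":0,"gripper":0.32},{"x":0,"y":0,"z":0.55,"rx":0,"ry":0,"rz":0,"gripper":0.32}])

```text
time: 41.0
tcp_pos: [0.4692, 0.1347, 0.2694]
tcp_rot: [2.705, -1.594, -0.002]
force: [-0.0, -0.5, -0.2]
grip_width: 0.321
```

```bash
python3 - <<'E'
from h import *
ims=[]
for c,(x0,x1,y0,y1) in {'scene':(180,460,130,290),'side':(140,420,130,290)}.items():
    im,d,M=snap(c,c+'14'); ims.append(cv2.resize(im[y0:y1,x0:x1],None,fx=2.7,fy=1.8,interpolation=cv2.INTER_CUBIC)); stands(c,c+'14')
    P=cloud(c,d,M).reshape(-1,3);P=P[np.isfinite(P[:,0])]
    L=(P[:,:2]-[.549,.178])@np.array([[.875,-.485],[.485,.875]])
    m=(abs(L[:,0])<.05)&(abs(L[:,1])<.11)&(P[:,2]>.12)&(P[:,2]<.17)
    print(c,'hood top z',np.median(P[m,2]),'slope',np.polyfit(L[m,0],P[m,2],1)[0], m.sum())
    for k,q in dict(rs=(.480,-.257),rS=(.648,-.229),ss=(.642,-.064),sS=(.4575,-.068)).items():
        T=P[(np.hypot(*(P[:,:2]-q).T)<.03)&(P[:,2]>.115)&(P[:,2]<.16)]
        print(k,T.mean(0).round(4) if len(T) else None,T[:,2].max().round(4) if len(T) else '')
cv2.imwrite('pics/both14.png',np.vstack(ims))
E
```

```text
sqslim rect 639.3 -64.0  58.2 53.9  a 13.0 circ [639.2 -64. ] 36.7 z 0.0668 247
  sqstout rect 456.8 -67.4  67.4 62.7  a 27.6 circ [457.3 -66.2] 43.2 z 0.0672 242
  rslim rect 480.4 -255.5  47.6 50.9  a 51.6 circ [ 479.9 -254.5] 27.4 z 0.067 134
  rstout rect 649.8 -225.5  58.5 61.9  a 35.5 circ [ 647.4 -227. ] 32.8 z 0.0665 213
scene hood top z 0.1446086394924586 slope -0.0013987841166762372 2099
rs [ 0.4809 -0.2553  0.1253] 0.1347
rS [ 0.6503 -0.227   0.1278] 0.1364
ss [ 0.6433 -0.0627  0.1266] 0.135
sS [ 0.4609 -0.0659  0.1277] 0.1364
  sqslim rect 638.3 -64.5  57.1 53.4  a 12.8 circ [638.8 -63.9] 36.3 z 0.0624 213
  sqstout rect 454.6 -69.2  69.3 62.6  a 24.6 circ [454.3 -68.7] 44.7 z 0.0625 369
  rslim rect 475.5 -258.7  48.5 50.5  a 23.6 circ [ 476.6 -258.8] 26.9 z 0.0628 244
  rstout rect 642.3 -229.4  58.4 62.2  a 12.1 circ [ 644.5 -229.5] 33.4 z 0.0627 232
side hood top z 0.13926777180782046 slope -0.0033908475870976775 1679
rs [ 0.4749 -0.2582  0.1243] 0.132
rS [ 0.6418 -0.2305  0.1251] 0.1319
ss [ 0.6369 -0.0649  0.1239] 0.1321
sS [ 0.4515 -0.0705  0.1255] 0.1311
```

View pics/both14.png

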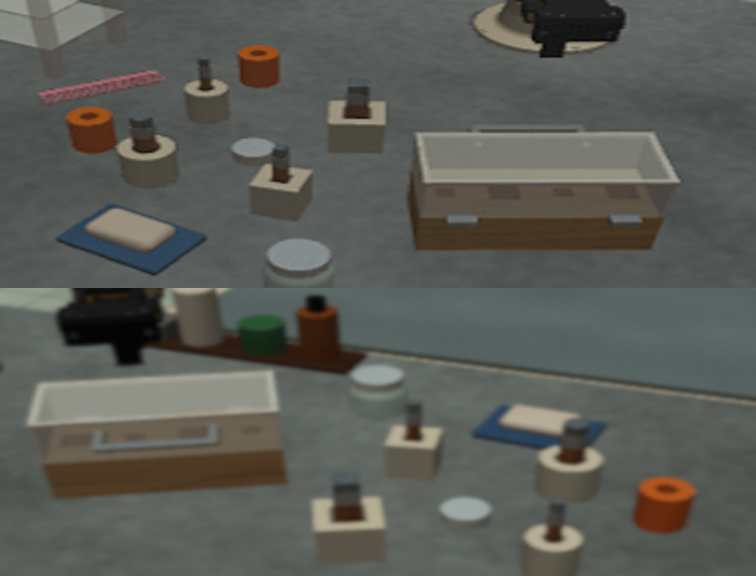

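The hood is shut flat (top at 142 mm on average, no slope), and all brush tops are at about 130 mm. I hand the job in.

```bash
python3 - <<'E'
from h import *
print(bot.job_done(), bot.get_obs()['time'])
E
```

```text
the job is handed in; nothing more can be done
the job is handed in; nothing more can be done
```

I swung the hood open by its handle and let go, and it stayed open. I moved all four brushes (round slim, square stout, square slim, round stout) into their matching white stands, then shut the hood with the handle and backed the arm clear. I handed the job in at about 41 s. No verdict was reported.

- **Brushes:** in the last pictures every brush stands upright and released. The tops average about 130–136 mm (scene camera) and 131–132 mm (side camera), which fits feet on the well floors, and the dark rings appear at the rims.
- **Hood:** it looks shut. Its top measures 145 mm from the scene camera and 139 mm from the side camera, averaging the nominal 142 mm, with a slope below 0.004.
- **Other things:** the tin, soap dish, comb, jar and both orange look-alikes look unmoved. The pump was outside the last cropped pictures I viewed, so I did not check it at the end.
- **Disagreements:** the two fixed cameras differ by about 5 mm in height and 2–8 mm sideways. I positioned everything by the wrist camera. I saw no stand being knocked during the run.

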